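Clamp the lidded mould in the bakery's screw press

ROBOT

A 6-joint arm with a two-finger parallel gripper is mounted at the origin on the work surface. World frame = base frame: x ahead of the robot, y to its left, z up, the work surface at z = 0. Lengths are in m, angles in rad, forces in N, time in s.
With the tool pointing down it reaches from about 0.375 to 0.9 m from the base axis. Payload 3.1 kg.
Tool frame: the origin (TCP) lies between the finger pads; the fingertips stand 8 mm ahead of it and the grasp point (between the pads) lies 11 mm behind it (manip.tip_extent is the distance from the TCP to the fingertips, in m); z points along the fingers, x is the direction in which the jaws open and shut, and the axes are right-handed (so a half turn about z gives the same grasp; the last joint's range is limited). The gripper opens to 85 mm and grips with 20 to 120 N. Pads are 22 mm wide; open, the fingers measure 114 mm over their backs; the gripper's body (76 mm by 85 mm) begins 54 mm behind the grasp point. The pads swing forward as they close: fully open they stand 13 mm farther back than shut.
Start: joints at [-1.288, 0.527, 1.433, -0, 1.181, -0.178], TCP at [0.278, -0.559, 0.239] pointing down, gripper open.
Joint ranges: [-3.08, 3.08], [-0.75, 2.2], [0.22, 2.44], [-1.43, 4.57], [0, 2.65], [-2.85, 2.85]. Speed limits (rad/s): [2.79, 2.79, 3.14, 3.14, 3.14, 3.14].

INTERFACE

Orientations are given as a unit quaternion [x, y, z, w].
In Python, from station import manip gives the robot as it stands.
- The arm moves only by the tool move_arm, never from a script. Its argument "deltas" is a list that holds one entry, the list of rows, each a list of 4 numbers: the shift along the tool's x, y, z in m, then the turn about the tool's z in degrees. A call has 1 to 20 rows; each row is the pose to reach, as a shift and turn from the pose measured when the call began, along the tool's axes at that moment; what a row does not reach only later rows make up. A row lasts 1/12 s, in which the tool goes at most 41.7 mm and 7.16 degrees, less where a joint would pass 70% of its speed; a pose out of reach is approached as far as the arm can. A call with a gripper value outside its range is refused whole. "gripper" is the opening, from 0 (shut) to 1 (fully open), set as the call begins (left out, the last holds). The fingers move at their own pace and stop on an object; "squeeze" is the grip in N (left out, the last holds). Time passes only in rows, so rows that repeat a pose let the fingers close. It gives the time, the measured TCP pose, the force and the opening at its end, in the units of the state.
- manip.sense(): the state, without advancing time (a new reading comes with each control period).
- manip.snapshot(name): name is "scene" or "top" or "wrist"; returns a dict with "img" (420x560x3 uint8, red, green, blue), "vertical_fov" (degrees; the focal length in pixels is half the picture's height over the tangent of half this angle, whatever the lens; pixels are square), "cx", "cy" (the principal point, pixels), "origin" and "orientation" of the camera in the world. Camera axes: x right, y down, z forward; pixel columns grow to the right and rows downward; lengths in m; the calibration is good to about 2 mm. A picture is of the moment at which its call begins. There is no depth.
- manip.sign_off(): hands the job in, once; it reports no verdict.
The state is a dict: "t": time; "q": joint angles; "qd": joint speeds; "tau": joint torques, N m; "tcp_pos": TCP position; "tool_rot": TCP orientation; "force": force on the tool from outside, world axes, zero at the start; "ft_torque": the same for the moment, N m; "finger_gap": opening from 0.0 (shut) to 1.0 (fully open).
Only numpy, scipy, OpenCV 4.12 (cv2) and the standard library are available. Lean on these libraries where they do the work, as an engineer would, in place of code of your own. Each camera call takes 0.05 s, during which the arm holds its last target.

TASK

Slide the lidded mould along the bed of the screw press until it is fully home against the rubber stop, without ramming it, and let go of it. Then turn the T-handle on top clockwise (seen from above), half a turn at a time by alternate ends, until the foot bears down snugly on the lid: a clearly felt extra resistance, but not cranked hard. Let go, and leave everything else on the table where it is.

Things in the scene. Friction and masses are not known exactly. Their poses are not given: they have to be found in the camera images.
- press: Fixed screw press of grey and bare steel, turned up to 12 degrees. Origin: on the table under the screw's axis; z up. The mould slides home along its +y on a flat bed: top at z = 12 mm, x = -90 to 110, y = -300 to 80 mm. Over it a bridge, top at z = 164 mm, on a post at x = -66 mm and a plate at x = 96 mm, both within y = +-50 mm.
- press_home (a point): Point on the bed under the screw's axis, axes as press. The mould is home when its origin is here (within 3 mm). Rails either side at x = +-36.5 mm (1.5 mm clear of the mould each side), 28 mm high, y = -10 to 46 mm, with lead-ins flaring to x = +-48 mm at y = -49 mm.
- press_shelf (a point): Middle of the near edge of the press's shelf of buns, at its underside. The shelf reaches from here 74 mm along the press's +x, 110 mm to either side and 51 mm up. The T-handle's far side passes beneath it, but there is no room there for a hand: an end can be held only on the near (-x) half of its circle.
- stop: Fixed rubber-faced stop across the +y end of the rails; the mould's nose meets it when home. Ramming it with more than 30 N counts as damage.
- mould: Loose mould: aluminium box 70 (x) by 90 (y) mm with a wooden lid, 50 mm high, 0.4 to 0.85 kg. Origin: centre of its underside; z up; nose at y = +45 mm. A low bar leads back to an upright dark wooden handle block, 24 (x) by 34 (y) mm, 58 mm high, centred at y = -140 mm. It starts on the bed, 80 to 110 mm short of home, up to 4 mm aside and 3 degrees askew.
- tee: The T-handle, with the screw and foot below. Bar along its x, 11 mm thick; origin at the bar's middle on the screw's axis, 176 to 188 mm above the table, height fixed. Clockwise from above lowers the foot 30 mm a turn. It starts at a varying angle with the foot 24 to 36 mm above the lid, so 0.8 to 1.2 turns to touching. At a touch the foot begins to yield as a stiff spring.
- end_a (a point): Middle of the upright dark wooden grip at the bar's +x end, 65 mm from the axis and 30 mm above the bar's axis. The grip is 22 mm across, stands 6 to 51 mm above the bar's axis and spins freely on the bar, so it can be held from above and led round without turning the wrist.
- end_b (a point): Middle of the like grip at the bar's -x end. Led round, an end drags with a steady 8 N; once the foot bears, this grows by about 1 N for each 11 degrees. Snug is some 4 to 6 N over the free drag; under 2 N over is loose, 9 N over (130 N on the lid) crushes the mould. With the hand at rest the drag fades to 2 or 3 N and the excess stays.
- spare: Bystander: a second lidded mould without handle, 70 by 90 by 50 mm, beyond the stop. Origin: centre of the underside, as for all bystanders.
- jar: Bystander: amber glass jar, 72 mm across, 110 mm high, beside the bed.
- scraper: Bystander: dough scraper lying flat, 110 by 87 mm, on the robot's side of the bed.
- bowl: Bystander: white bowl, 120 mm across, 50 mm high.
- loaf: Bystander: round loaf on a board 110 by 200 mm, 66 mm high.
- mug: Bystander: grey mug, 80 mm across, 90 mm high.
Mind the look-alikes: they are no part of the job. There is more than one size of the mould; the job needs the middle-sized.

How it is judged:
On the way, in this order (a step that is already met when the one before it is completed fails the run):
1. the mould is home under the screw and let go of (horizontal distance between mould and press_home below 0.003 m and contact force between the fingers and mould below 0.5 N), for 0.2 s.
2. the foot bears on the lid with more than 25 N (contact force between tee and mould above 25 N), for 0.2 s.
At the end, for the whole second after the job is handed in: The mould is home under the screw (its origin within 3 mm of press_home) and at rest, and the foot holds it down with more than 25 N (horizontal distance between mould and press_home below 0.003 m and contact force between tee and mould above 25 N and linear speed of mould below 0.01 m/s); the robot touches nothing.
It fails at once if the mould rams the stop (over 30 N) (contact force between stop and mould above 30 N).
It fails at once if the press is cranked so hard that the mould is crushed (over 130 N on the lid) (contact force between tee and mould above 130 N).
It fails at once if another thing on the table is shoved more than 30 mm (distance of any of spare, jar, scraper, bowl, loaf, mug from where it was at the start of the episode above 0.03 m).
It also fails if it takes over 72 s, if anything falls off the work surface, if the arm or the gripper's body presses on something with over 40 N, if the wrist force passes 120 N, or if a joint passes its speed limit or range.

## Working session

There is one attempt and no reset: what is moved stays moved. The work goes in short steps, Python scripts to look and compute and a tool call to move; the robot and the scene stay as the last step left them, time stands still between calls to the robot, and variables do not carry over. Pictures are saved under pics/ and viewed, and the job is handed in when it is done.

Besides the shell and the picture viewer there is one more tool, called after "Request:" as a command line: name --argument value ..., lists and objects as JSON in quotes. move_arm: Moves the arm, as the interface text tells. Its arguments: {"type":"object","properties":{"deltas":{"type":"array"},"gripper":{"type":"number"},"squeeze":{"type":"number"}},"required":["deltas"]}

```bash
ls; mkdir -p pics
python3 - <<'E'
from station import manip
import cv2,json
for n in ("scene","top","wrist"):
    s=manip.snapshot(n); cv2.imwrite(f"pics/{n}0.png",s["img"][:,:,::-1])
    print(n,{k:v for k,v in s.items() if k!="img"})
print(manip.sense(), manip.tip_extent)
E
```

```text
pics
scene {'vertical_fov': 54.43943449914369, 'cx': 279.2580257070396, 'cy': 209.0167316579815, 'origin': array([0.9667745 , 0.32941196, 0.93161978]), 'orientation': array([ 0.41113149,  0.85581447, -0.28190506, -0.13813769])}
top {'vertical_fov': 50.7978612361452, 'cx': 277.78066536260286, 'cy': 208.22204966063003, 'origin': array([ 0.33759708, -0.01567496,  1.56456803]), 'orientation': array([-0.70302598,  0.70878018, -0.0377194 ,  0.04429868])}
wrist {'vertical_fov': 68.07851329325185, 'cx': 283.6315006537379, 'cy': 210.29928409962824, 'origin': array([ 0.34668164, -0.52473342,  0.37341925]), 'orientation': array([ 0.84018495, -0.52030659, -0.08148513,  0.12934632])}
{'t': 0.15, 'q': array([-1.28749639e+00,  5.28278442e-01,  1.43358276e+00,  2.78632326e-05,
        1.18136462e+00, -1.78475179e-01]), 'qd': array([ 0.00126954, -0.0021996 , -0.00454936, -0.00099886, -0.00147896,
        0.00042787]), 'tau': array([ 1.15077648e-03, -4.42745376e+01, -1.78276706e+01, -2.89400241e-04,
        5.61442575e-03,  4.36990007e-06]), 'tcp_pos': array([ 0.27836339, -0.55901828,  0.23855055]), 'tool_rot': array([ 8.50155148e-01, -5.26531631e-01, -5.98246336e-04, -5.55943082e-04]), 'force': array([-0.45279893, -0.30889598,  0.007905  ]), 'ft_torque': array([0.02105026, 0.02658586, 0.00628282]), 'finger_gap': 1.002682270723051} 0.008
```

View pics/scene0.png

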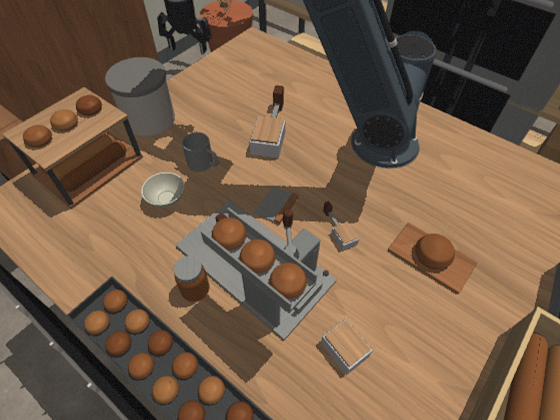

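View pics/top0.png

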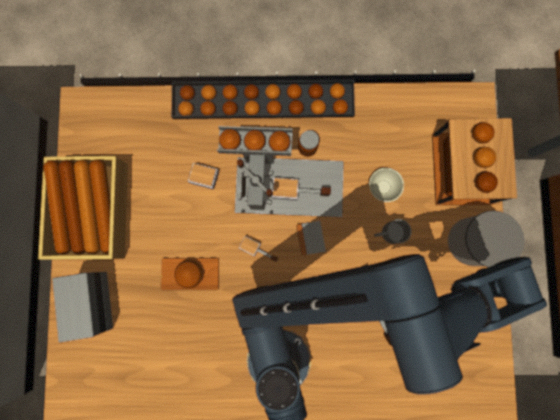

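View pics/wrist0.png

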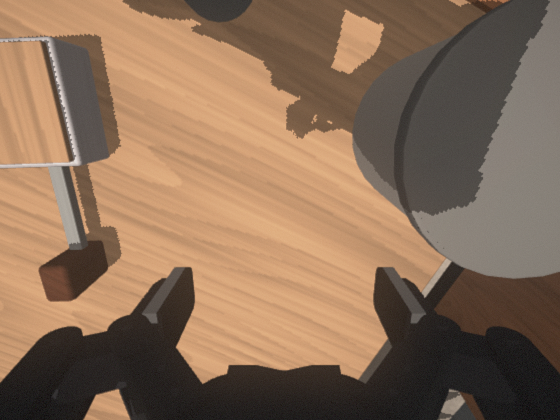

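```bash
cat > h.py <<'E'
import numpy as np,cv2
from scipy.spatial.transform import Rotation as R
from station import manip
def cam(s):
    H=s["img"].shape[0]; f=H/2/np.tan(np.radians(s["vertical_fov"]/2))
    return f,s["cx"],s["cy"],np.array(s["origin"]),R.from_quat(s["orientation"]).as_matrix()
def ray(s,u,v,z):
    f,cx,cy,o,M=cam(s); d=M@np.array([(u-cx)/f,(v-cy)/f,1]); return o+d*(z-o[2])/d[2]
def proj(s,p):
    f,cx,cy,o,M=cam(s); c=M.T@(np.array(p)-o); return np.array([cx+f*c[0]/c[2],cy+f*c[1]/c[2]])
def crop(s,name,u0,v0,w,h,k):
    im=s["img"][v0:v0+h,u0:u0+w,::-1]; cv2.imwrite(f"pics/{name}.png",cv2.resize(im,None,fx=k,fy=k,interpolation=cv2.INTER_CUBIC))
E
python3 - <<'E'
from h import *
import pickle
s=manip.snapshot("top"); crop(s,"top1",210,115,150,110,5); pickle.dump(s,open("top.pkl","wb"))
s=manip.snapshot("scene"); crop(s,"scene1",160,180,200,160,4); pickle.dump(s,open("scene.pkl","wb"))
E
```

```text
(no output)
```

View pics/top1.png

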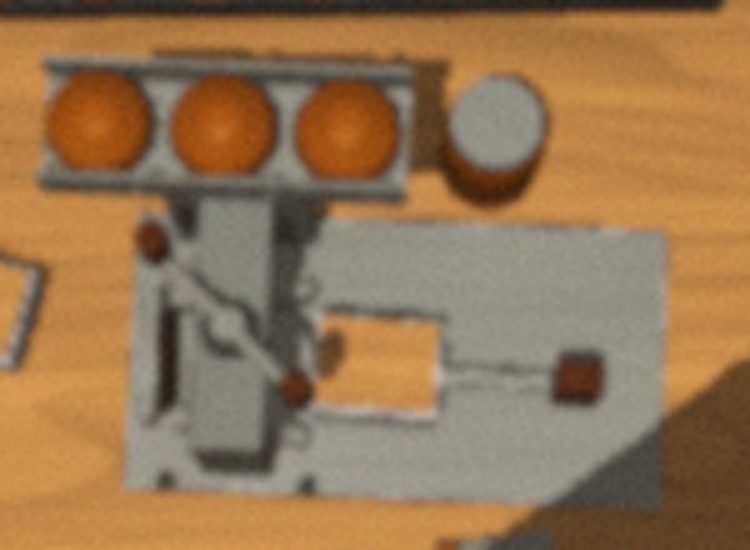

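View pics/scene1.png

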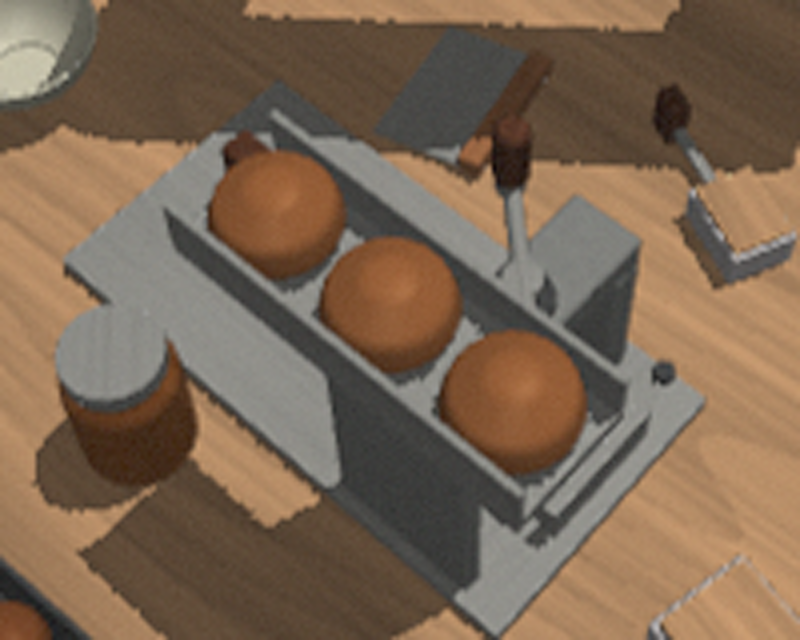

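Run:
```python
from h import *
import pickle
from scipy.optimize import least_squares
s=pickle.load(open("top.pkl","rb")); c=lambda a,b:(210+(a+.5)/5-.5,115+(b+.5)/5-.5)
t=pickle.load(open("scene.pkl","rb")); d=lambda a,b:(160+(a+.5)/4-.5,180+(b+.5)/4-.5)
obs=[(s,c(665,230),(.11,-.3,.012)),(s,c(660,508),(-.09,-.3,.012)),(s,c(127,487),(-.09,.08,.012)),
 (t,d(705,403),(-.09,.08,.012)),(t,d(66,262),(.11,-.3,.012)),(t,d(497,636),(.11,.08,.012))]
def P(p,q):
    a=p[2];return np.array([p[0]+np.cos(a)*q[0]-np.sin(a)*q[1],p[1]+np.sin(a)*q[0]+np.cos(a)*q[1],q[2]])
def res(p): return np.concatenate([proj(k,P(p,q))-np.array(uv) for k,uv,q in obs])
r=least_squares(res,[.5,.05,0]); p=r.x; print(p,np.degrees(p[2])); print(r.fun.reshape(-1,2).round(1))
def inv(w): a=p[2];e=w[:2]-p[:2];return np.array([np.cos(a)*e[0]+np.sin(a)*e[1],-np.sin(a)*e[0]+np.cos(a)*e[1]])*1000
for n,uv,z in [("hub",c(228,320),.188),("near grip top",c(297,387),.233),("far grip top",c(152,236),.233),("handle top",c(578,377),.070),
 ("lidBR",c(441,320),.062),("lidFR",c(438,417),.062),("lidFL",c(316,408),.062),("lidBL",c(322,315),.062)]:
    w=ray(s,*uv,z); print(n,w.round(4),inv(w).round(1))
w=ray(t,*d(512,130),.233);print("scene grip",w.round(4),inv(w).round(1))
np.save("press.npy",p)
```

```text
[ 0.59638339  0.0696474  -0.05165118] -2.959394335716294
[[ 0.2 -0.8]
 [-0.3 -0.7]
 [-1.3 -1.1]
 [ 0.9 -1.2]
 [-0.7 -1.5]
 [ 0.1  0.1]]
hub [0.593  0.0672 0.188 ] [-3.3 -2.6]
near grip top [0.5428 0.0225 0.233 ] [-51.  -49.8]
far grip top [0.6374 0.1111 0.233 ] [38.9 43.5]
handle top [ 0.5731 -0.1648  0.07  ] [ -11.1 -235.4]
lidBR [ 0.615  -0.0721  0.062 ] [  25.9 -140.6]
lidFR [ 0.5475 -0.0692  0.062 ] [ -41.6 -141.2]
lidFL [0.5545 0.0144 0.062 ] [-39.  -57.3]
lidBL [0.6193 0.0099 0.062 ] [ 25.9 -58.5]
scene grip [0.5546 0.0273 0.233 ] [-39.5 -44.4]
```

Request:
move_arm --deltas '[[[0,0,-0.02,-7],[-0.02,-0.04,-0.02,-14],[-0.04,-0.08,-0.02,-21],[-0.06,-0.12,-0.02,-28],[-0.08,-0.16,-0.02,-35],[-0.1,-0.2,-0.02,-42],[-0.12,-0.24,-0.02,-49],[-0.14,-0.28,-0.02,-56],[-0.16,-0.32,-0.02,-63],[-0.18,-0.36,-0.02,-70],[-0.2,-0.4,-0.02,-77],[-0.221,-0.44,-0.02,-84],[-0.221,-0.44,-0.02,-91],[-0.221,-0.44,-0.02,-98],[-0.221,-0.44,-0.02,-105],[-0.221,-0.44,-0.02,-112],[-0.221,-0.44,-0.02,-119],[-0.221,-0.44,-0.02,-126],[-0.221,-0.44,-0.02,-133],[-0.221,-0.44,-0.02,-140]]]' --gripper 0.8

```text
t: 1.92
tcp_pos: [0.5738, -0.1652, 0.259]
tool_rot: [0.784, 0.621, 0.0, -0.001]
force: [0.2, -0.2, -0.6]
finger_gap: 0.801
```

Request:
move_arm --deltas '[[[0,0,0,-7],[0,0,0,-10.6],[0,0,0,-10.6],[0,0,0,-10.6]]]'

```text
t: 2.25
tcp_pos: [0.5737, -0.1652, 0.2589]
tool_rot: [0.724, 0.69, 0.0, -0.001]
force: [0.6, 0.2, 0.1]
finger_gap: 0.801
```

Run:
```python
from h import *
import pickle
s=manip.snapshot("wrist"); crop(s,"w1",0,0,560,420,1.4); pickle.dump(s,open("w1.pkl","wb"))
q=manip.sense(); print(q["t"],q["q"],q["tcp_pos"],R.from_quat(q["tool_rot"]).as_matrix().round(3),q["force"],q["finger_gap"],s["origin"])
```

```text
2.3 [-4.67704796e-01  4.68427251e-01  1.48237400e+00  7.98317824e-04
  1.19206995e+00 -1.99188156e+00] [ 0.57368654 -0.16516368  0.25890887] [[ 0.047  0.999 -0.001]
 [ 0.999 -0.047  0.001]
 [ 0.001 -0.001 -1.   ]] [0.28268999 0.24158456 0.04139757] 0.7988422788962165 [ 0.49512484 -0.16181384  0.39391737]
```

View pics/w1.png

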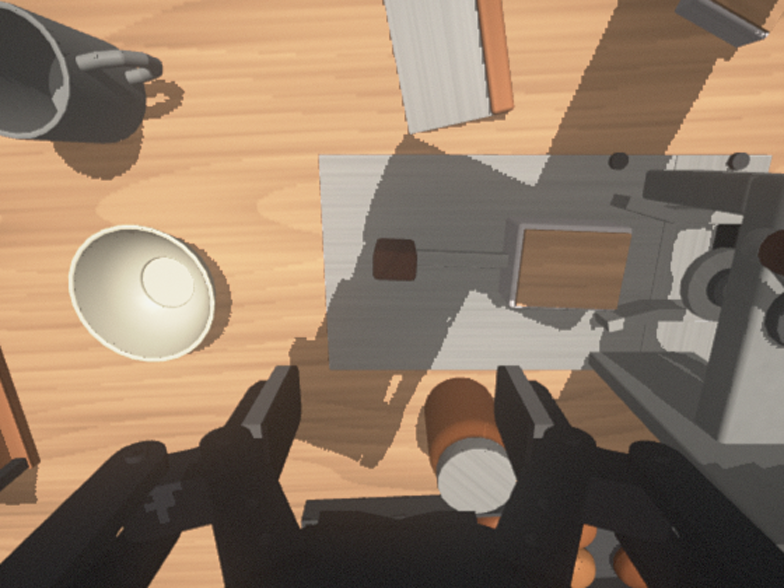

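Run:
```python
from h import *
import pickle
s=pickle.load(open("w1.pkl","rb")); crop(s,"w1b",220,100,160,170,4.5);crop(s,"w1c",400,90,160,170,4.5)
```

```text
(no output)
```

View pics/w1b.png

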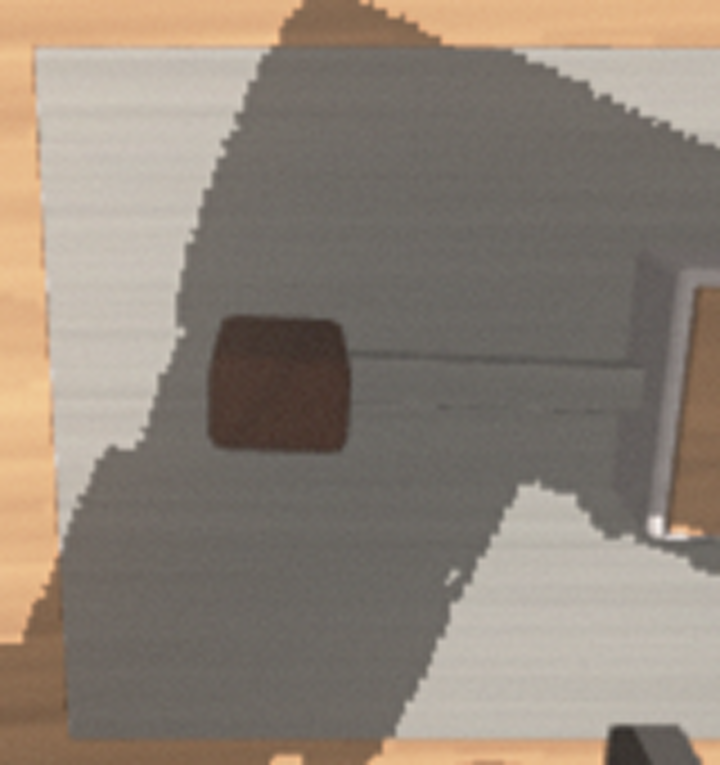

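View pics/w1c.png

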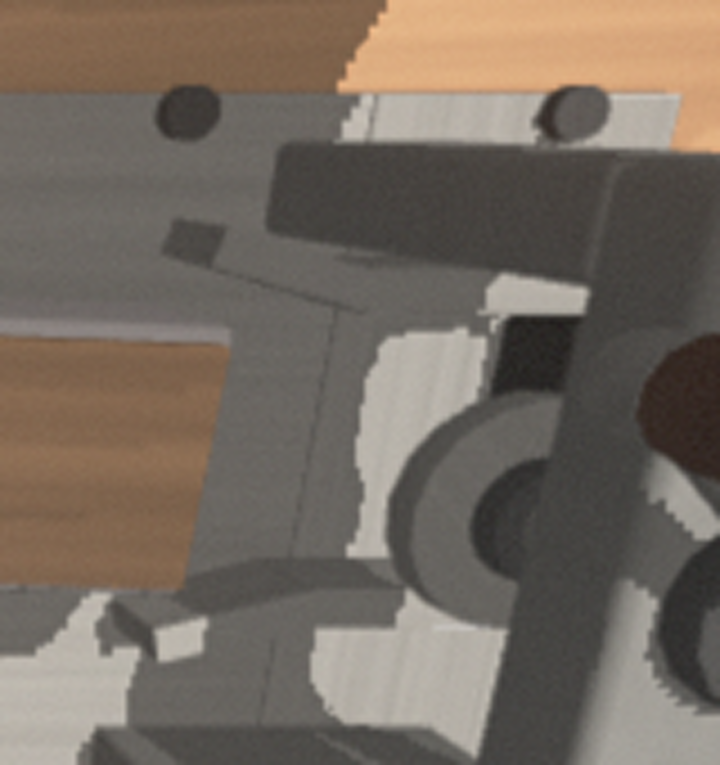

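Run:
```python
from h import *
import pickle
from scipy.optimize import least_squares
w=pickle.load(open("w1.pkl","rb"))
b=lambda a,b:(220+(a+.5)/4.5-.5,100+(b+.5)/4.5-.5); c=lambda a,b:(400+(a+.5)/4.5-.5,90+(b+.5)/4.5-.5)
obs=[(b(35,47),(-.09,-.3,.012)),(b(70,740),(.11,-.3,.012)),(c(680,95),(-.09,.08,.012))]
def P(p,q):
    a=p[2];return np.array([p[0]+np.cos(a)*q[0]-np.sin(a)*q[1],p[1]+np.sin(a)*q[0]+np.cos(a)*q[1],q[2]])
r=least_squares(lambda p:np.concatenate([proj(w,P(p,q))-np.array(uv) for uv,q in obs]),[.5,.05,0]);p=r.x
print(p,np.degrees(p[2]),r.fun.round(1)); np.save("press2.npy",p)
def inv(w): a=p[2];e=w[:2]-p[:2];return np.array([np.cos(a)*e[0]+np.sin(a)*e[1],-np.sin(a)*e[0]+np.cos(a)*e[1]])*1000
for n,uv,z in [("handle",b(279,403),.07),("hL",b(208,403),.07),("hR",b(350,403),.07),("alNL",b(685,268),.06),("alFL",b(650,537),.06),("lidNR",c(230,345),.062),("lidFR",c(185,585),.062),("alR near",c(230,333),.06),("flare near",c(190,240),.03),("flare far",c(130,625),.04),
  ]:
    q=ray(w,*uv,z); print(n,q.round(4),inv(q).round(1))
```

```text
[ 0.59503386  0.06807253 -0.04915534] -2.8163935063209826 [-0.4  0.1 -0.4  0.2  0.7  0. ]
handle [ 0.5741 -0.1671  0.07  ] [  -9.4 -235.9]
hL [ 0.5733 -0.184   0.07  ] [  -9.3 -252.8]
hR [ 0.5749 -0.1502  0.07  ] [  -9.4 -219. ]
alNL [ 0.5482 -0.0691  0.06  ] [ -40.1 -139.3]
alFL [ 0.6158 -0.0753  0.06  ] [  27.7 -142.2]
lidNR [0.5595 0.0153 0.062 ] [-32.9 -54.5]
lidFR [0.62   0.0109 0.062 ] [ 27.7 -55.8]
alR near [0.557 0.016 0.06 ] [-35.4 -53.9]
flare near [0.5381 0.019  0.03  ] [-54.4 -51.8]
flare far [0.6391 0.0087 0.04  ] [ 46.9 -57.1]
```

Request:
move_arm --deltas '[[[-0.001,0.0005,0.03,2],[-0.001,0.0005,0.06,2],[-0.001,0.0005,0.09,2],[-0.001,0.0005,0.12,2],[-0.001,0.0005,0.15,2],[-0.001,0.0005,0.18,2],[-0.001,0.0005,0.2,2],[-0.001,0.0005,0.215,2],[-0.001,0.0005,0.215,2],[-0.001,0.0005,0.215,2]]]'

```text
t: 3.13
tcp_pos: [0.5736, -0.1658, 0.0432]
tool_rot: [0.736, 0.677, -0.0, -0.002]
force: [0.3, 0.5, 0.8]
finger_gap: 0.802
```

Run:
```python
from h import *
s=manip.snapshot("wrist"); crop(s,"w2",140,140,300,240,2.6)
q=manip.sense(); print(q["t"],q["tcp_pos"],q["force"])
```

```text
3.1833 [ 0.57444259 -0.16613882  0.04428424] [ 0.03865707 -0.75429797  0.16782145]
```

View pics/w2.png

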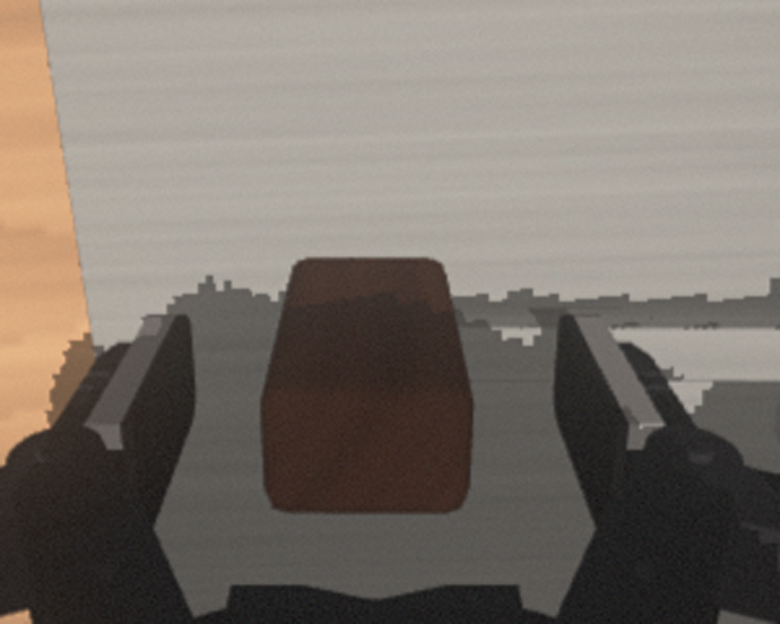

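Request:
move_arm --deltas '[[[0,0,0,0],[0,0,0,0],[0,0,0,0],[0,0,0,0],[0,0,0,0],[0,0,0,0],[0,0,0,0],[0,0,0,0]]]' --gripper 0 --squeeze 25

```text
t: 3.85
tcp_pos: [0.5755, -0.1669, 0.0458]
tool_rot: [0.736, 0.677, 0.001, 0.001]
force: [-0.4, -0.9, 6.5]
finger_gap: 0.392
```

Run:
```python
from h import *
q=manip.sense(); print(q["t"],q["tcp_pos"],q["force"],q["finger_gap"],R.from_quat(q["tool_rot"]).as_matrix().round(4)[:,0])
s=manip.snapshot("wrist"); crop(s,"w3",330,60,230,200,3.4)
import pickle; pickle.dump(s,open("w3.pkl","wb"))
```

```text
3.85 [ 0.57548165 -0.16689131  0.04583429] [-0.38464541 -0.92109355  6.4940156 ] 0.3924191784965959 [ 8.230e-02  9.966e-01 -6.000e-04]
```

View pics/w3.png

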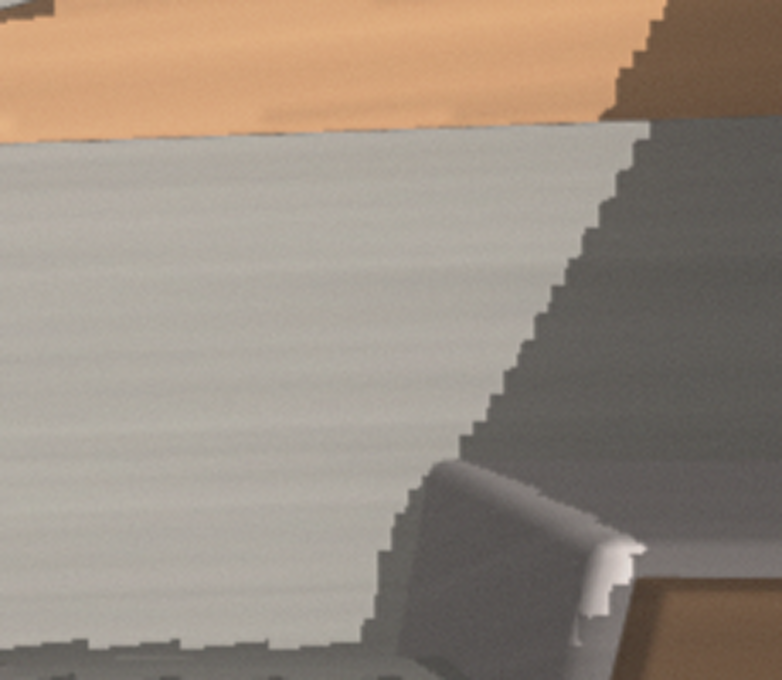

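Request:
move_arm --deltas '[[[0.003,0,0,0],[0.007,0.0005,0,-0.3],[0.011,0.001,0,-0.6],[0.015,0.0015,0,-0.9],[0.019,0.002,0,-1.2],[0.023,0.0025,0,-1.5],[0.027,0.003,0,-1.7],[0.031,0.0036,0,-1.8],[0.035,0.0036,0,-1.8],[0.04,0.0036,0,-1.8]]]'

```text
t: 4.73
tcp_pos: [0.5825, -0.1271, 0.0458]
tool_rot: [0.725, 0.689, 0.001, 0.001]
force: [0.1, -3.9, 1.1]
finger_gap: 0.392
```

Run:
```python
from h import *
q=manip.sense(); print(q["t"],q["tcp_pos"],q["force"],q["ft_torque"],q["finger_gap"],R.from_quat(q["tool_rot"]).as_matrix().round(4)[:,0])
s=manip.snapshot("top"); crop(s,"t3",210,115,150,110,5)
s=manip.snapshot("wrist"); crop(s,"w4",330,0,230,200,3.4)
```

```text
4.7333 [ 0.58248456 -0.12710532  0.04584988] [ 0.0512697  -3.87156188  1.07278211] [-0.57472294  0.12264355  0.02295405] 0.3923844534007388 [ 5.090e-02  9.987e-01 -9.000e-04]
```

View pics/w4.png

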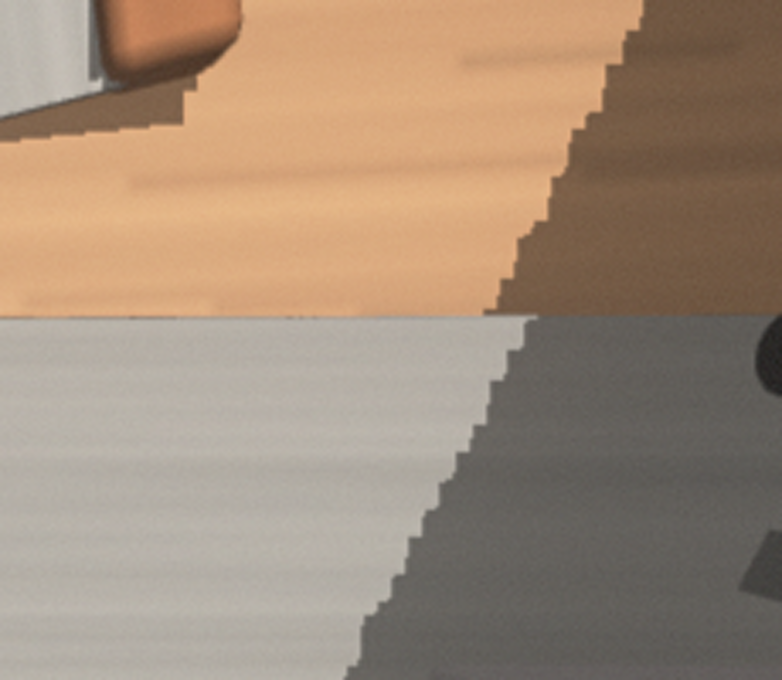

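View pics/t3.png

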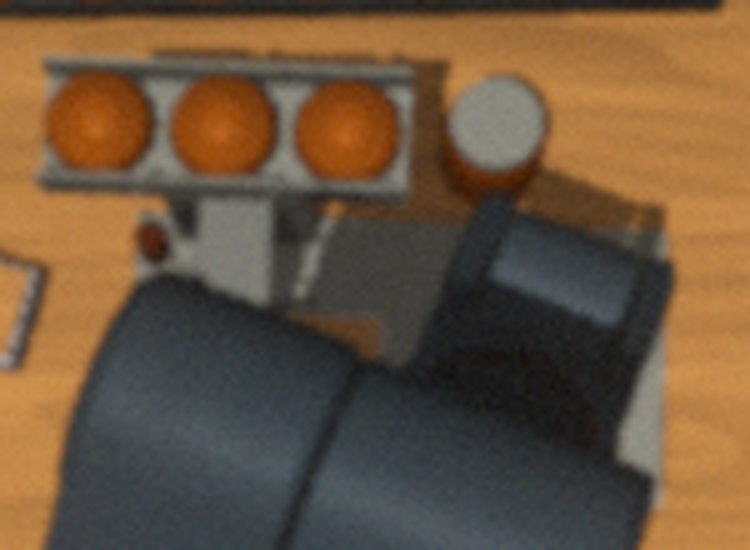

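Request:
move_arm --deltas '[[[0.004,0,0,0],[0.008,0,0,0],[0.012,0,0,0],[0.016,0,0,0],[0.02,0,0,0],[0.024,0,0,0],[0.028,0,0,0]]]'

```text
t: 5.42
tcp_pos: [0.5841, -0.0978, 0.0458]
tool_rot: [0.725, 0.689, 0.001, 0.001]
force: [1.0, -4.4, -0.3]
finger_gap: 0.395
```

Request:
move_arm --deltas '[[[0.003,0,0,0],[0.006,0,0,0],[0.009,0,0,0],[0.012,0,0,0],[0.015,0,0,0]]]'

```text
t: 5.83
tcp_pos: [0.5849, -0.0825, 0.0459]
tool_rot: [0.725, 0.689, 0.001, 0.001]
force: [0.8, -3.9, -1.0]
finger_gap: 0.393
```

Request:
move_arm --deltas '[[[0.001,0,0,0],[0.002,0,0,0],[0.003,0,0,0],[0.004,0,0,0],[0.005,0,0,0]]]'

```text
t: 6.25
tcp_pos: [0.5852, -0.0776, 0.0458]
tool_rot: [0.725, 0.689, 0.001, 0.001]
force: [-0.2, -4.2, -1.0]
finger_gap: 0.397
```

Request:
move_arm --deltas '[[[0.001,0,0,0],[0.002,0,0,0]]]'

```text
t: 6.42
tcp_pos: [0.5853, -0.0756, 0.0458]
tool_rot: [0.725, 0.689, 0.001, 0.001]
force: [1.5, -4.8, -0.4]
finger_gap: 0.396
```

Request:
move_arm --deltas '[[[0.0005,0,0,0],[0.001,0,0,0]]]'

```text
t: 6.58
tcp_pos: [0.5853, -0.0746, 0.0458]
tool_rot: [0.725, 0.689, 0.001, 0.001]
force: [1.2, -3.2, -0.1]
finger_gap: 0.398
```

Request:
move_arm --deltas '[[[0.0005,0,0,0],[0.001,0,0,0]]]'

```text
t: 6.75
tcp_pos: [0.5854, -0.0735, 0.0459]
tool_rot: [0.725, 0.689, 0.001, 0.001]
force: [1.9, -4.6, -0.4]
finger_gap: 0.394
```

Request:
move_arm --deltas '[[[0.0005,0,0,0],[0.001,0,0,0]]]'

```text
t: 6.92
tcp_pos: [0.5854, -0.0725, 0.0458]
tool_rot: [0.725, 0.689, 0.001, 0.001]
force: [0.8, -4.2, -0.4]
finger_gap: 0.398
```

Request:
move_arm --deltas '[[[0.0005,0,0,0],[0.001,0,0,0]]]'

```text
t: 7.08
tcp_pos: [0.5855, -0.0715, 0.0459]
tool_rot: [0.725, 0.689, 0.001, 0.001]
force: [0.7, -4.3, -0.3]
finger_gap: 0.393
```

Request:
move_arm --deltas '[[[0.0005,0,0,0],[0.001,0,0,0]]]'

```text
t: 7.25
tcp_pos: [0.5858, -0.0713, 0.0459]
tool_rot: [0.725, 0.689, 0.001, 0.002]
force: [0.1, -9.0, -0.3]
finger_gap: 0.393
```

Request:
move_arm --deltas '[[[0.0005,0,0,0],[0.001,0,0,0],[0.001,0,0,0]]]'

```text
t: 7.5
tcp_pos: [0.586, -0.0713, 0.046]
tool_rot: [0.724, 0.689, 0.0, 0.002]
force: [0.3, -8.7, -0.2]
finger_gap: 0.396
```

Request:
move_arm --deltas '[[[0,0,0,0],[0,0,0,0],[0,0,0,0],[0,0,0,0],[0,0,0,0],[0,0,0,0]]]' --gripper 0.75

```text
t: 8.0
tcp_pos: [0.5859, -0.0708, 0.046]
tool_rot: [0.724, 0.689, 0.0, 0.002]
force: [-1.0, -0.1, 0.1]
finger_gap: 0.755
```

Run:
```python
from h import *
q=manip.sense(); print(q["t"],q["tcp_pos"],q["force"],q["ft_torque"],q["finger_gap"])
s=manip.snapshot("wrist"); crop(s,"w5",140,100,420,280,1.9)
s=manip.snapshot("scene"); crop(s,"s5",160,180,200,160,4)
```

```text
8.0 [ 0.58585738 -0.07084252  0.04601039] [-0.96555157 -0.0885558   0.07125188] [-0.01081196  0.03248071 -0.03710653] 0.7549060933571398
```

View pics/w5.png

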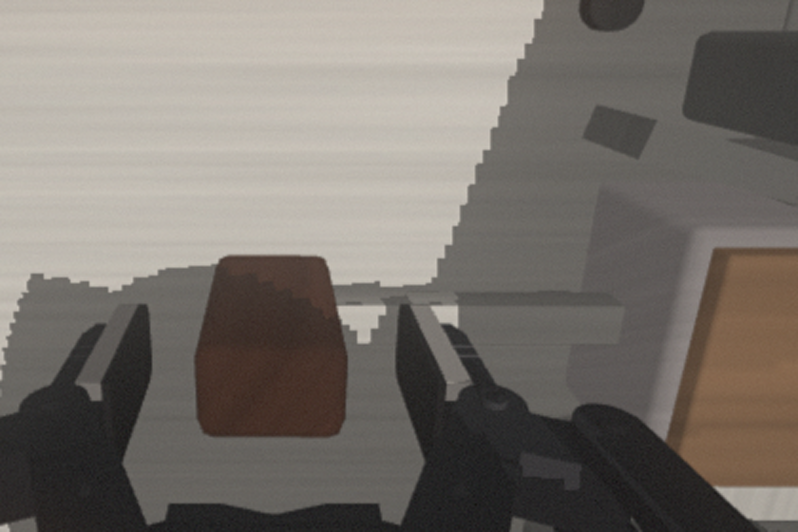

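View pics/s5.png

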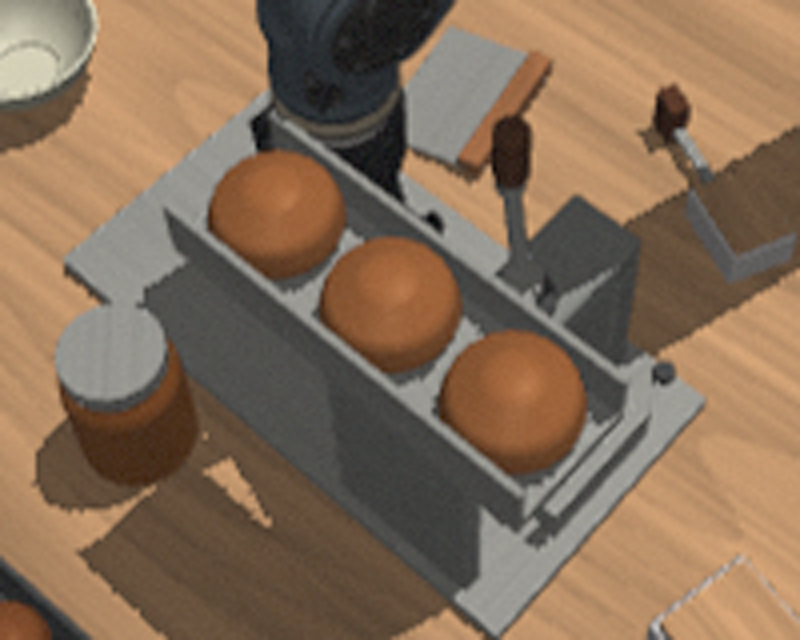

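Request:
move_arm --deltas '[[[0,0,-0.03,0],[0,0,-0.06,0],[0,0,-0.095,0],[0,-0.01,-0.13,0],[0,-0.03,-0.165,0],[0,-0.05,-0.2,0],[0.0,-0.07,-0.235,0],[0.02,-0.08,-0.27,0],[0.05,-0.085,-0.28,0],[0.08,-0.085,-0.28,0],[0.1,-0.085,-0.28,0],[0.1,-0.085,-0.28,0],[0.1,-0.085,-0.28,0]]]'

```text
t: 9.18
tcp_pos: [0.5046, 0.0346, 0.3255]
tool_rot: [0.724, 0.69, 0.0, 0.002]
force: [0.6, -0.3, 0.0]
finger_gap: 0.753
```

Run:
```python
from h import *
import pickle
q=manip.sense(); print(q["t"],q["tcp_pos"],q["force"],q["finger_gap"])
s=manip.snapshot("wrist"); crop(s,"w6",0,0,560,420,1.4); pickle.dump(s,open("w6.pkl","wb"))
s=manip.snapshot("scene"); crop(s,"s6",160,180,200,160,4)
```

```text
9.1833 [0.50456363 0.03455509 0.3255407 ] [ 0.6197259  -0.2908399   0.03919104] 0.7529908847753134
```

View pics/w6.png

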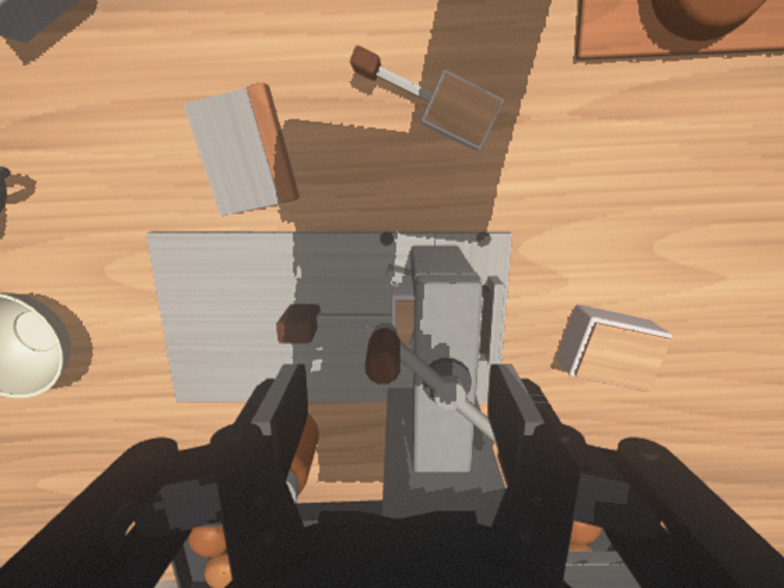

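View pics/s6.png

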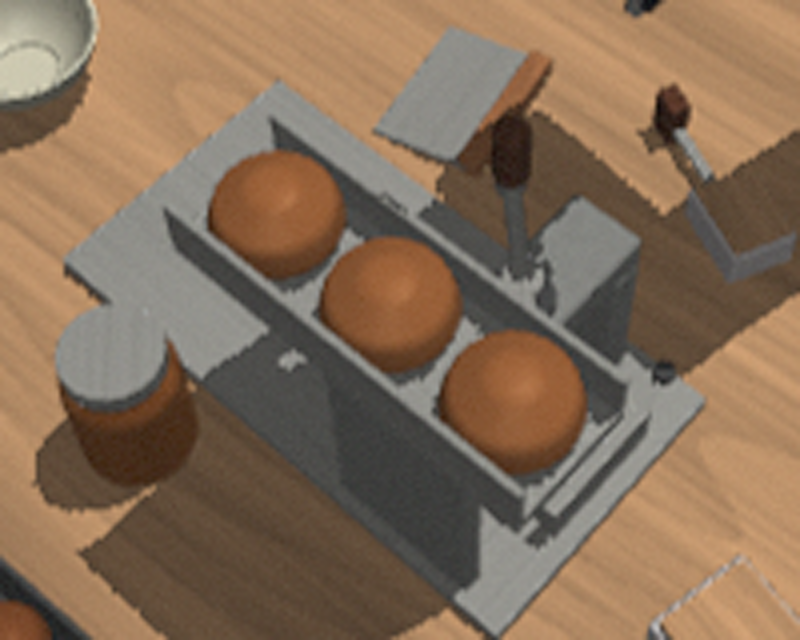

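Run:
```python
from h import *
import pickle
s=pickle.load(open("w6.pkl","rb")); crop(s,"w6b",240,210,120,120,6)
s=manip.snapshot("top"); crop(s,"t6",215,130,90,90,8); pickle.dump(s,open("t6.pkl","wb"))
```

```text
(no output)
```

View pics/w6b.png

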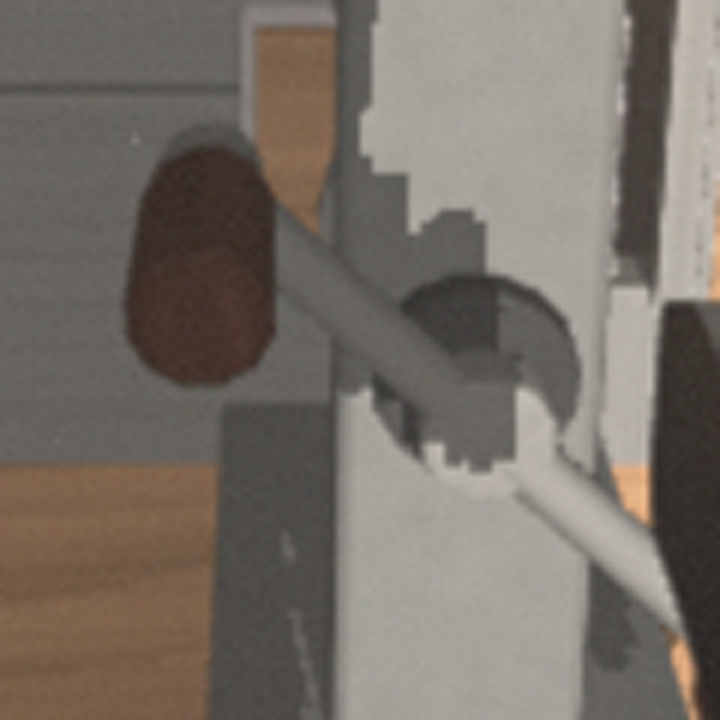

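View pics/t6.png

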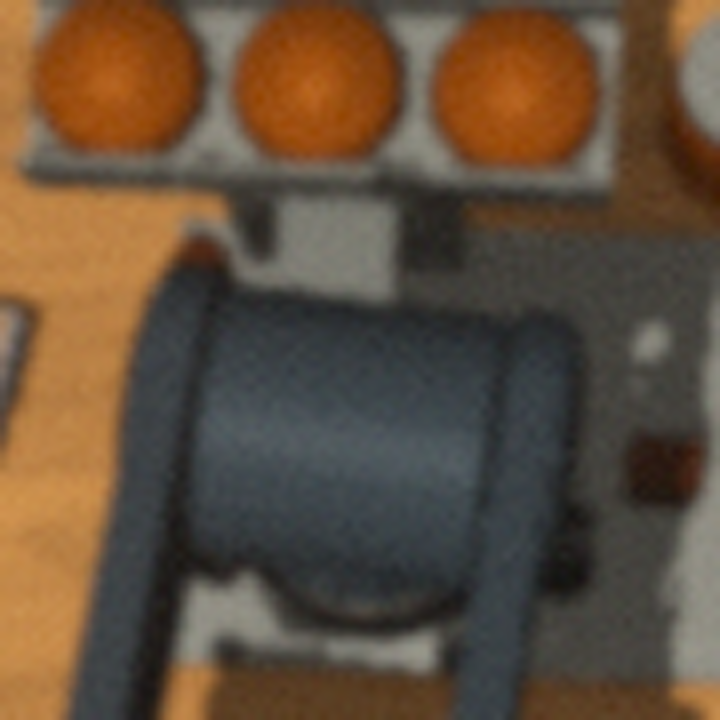

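Run:
```python
from h import *
import pickle
from scipy.optimize import least_squares
T=pickle.load(open("top.pkl","rb"));S=pickle.load(open("scene.pkl","rb"));W=pickle.load(open("w6.pkl","rb"));T6=pickle.load(open("t6.pkl","rb"))
c=lambda a,b:(210+(a+.5)/5-.5,115+(b+.5)/5-.5); d=lambda a,b:(160+(a+.5)/4-.5,180+(b+.5)/4-.5); w=lambda a,b:(240+(a+.5)/6-.5,210+(b+.5)/6-.5)
obs=[(T,c(296,385),1,.051),(T,c(151,236),-1,.051),(T,c(228,320),0,.006),(W,w(200,312),1,.051),(S,d(513,126),1,.051)]
def pt(p,k,dz): return [p[0]+k*.065*np.cos(p[3]),p[1]+k*.065*np.sin(p[3]),p[2]+dz]
r=least_squares(lambda p:np.concatenate([proj(s,pt(p,k,dz))-np.array(uv) for s,uv,k,dz in obs]),[.594,.068,.182,-2.3])
p=r.x;print(p,np.degrees(p[3]),r.fun.reshape(-1,2).round(1)); print(pt(p,1,0),"hub in wrist",(proj(W,[*p[:2],p[2]+.006])-[240,210])*6)
print("handle top", ray(T6,215+663/8,130+468/8,.07), "wrist handle")
for n,uv in [("shelf near edge L",c(40,185)),("R",c(405,198)),("mid",c(225,190))]:
  for z in (.25,.3): print(n,z,ray(T,*uv,z).round(4))
```

```text
[ 0.59351133  0.06793976  0.17291035 -2.37821077] -136.2614398985837 [[ 0.1 -0.3]
 [-0.1 -0.3]
 [-0.1  0.4]
 [-0.1 -0. ]
 [ 0.4  0.1]]
[np.float64(0.546548699227175), np.float64(0.023000787065284106), np.float64(0.1729103483604838)] hub in wrist [484.47644511 423.59148226]
handle top [ 0.57917032 -0.07161609  0.07      ] wrist handle
shelf near edge L 0.25 [0.6659 0.1777 0.25  ]
shelf near edge L 0.3 [0.6534 0.1704 0.3   ]
R 0.25 [ 0.6556 -0.0442  0.25  ]
R 0.3 [ 0.6435 -0.0431  0.3   ]
mid 0.25 [0.6617 0.0651 0.25  ]
mid 0.3 [0.6493 0.0621 0.3   ]
```

Request:
move_arm --deltas '[[[-0.004,0.02,0,0],[-0.0096,0.0424,0,0],[-0.0096,0.0424,0.02,0],[-0.0096,0.0424,0.045,0],[-0.0096,0.0424,0.075,0],[-0.0096,0.0424,0.1,0],[-0.0096,0.0424,0.115,0],[-0.0096,0.0424,0.1255,0],[-0.0096,0.0424,0.1255,0],[-0.0096,0.0424,0.1255,0]]]'

```text
t: 10.17
tcp_pos: [0.5474, 0.0201, 0.1996]
tool_rot: [0.725, 0.689, -0.0, 0.002]
force: [-0.1, 1.0, -0.4]
finger_gap: 0.752
```

Run:
```python
from h import *
s=manip.snapshot("wrist"); crop(s,"w7",140,140,300,240,2.6)
q=manip.sense(); print(q["t"],q["tcp_pos"],q["force"])
s=manip.snapshot("scene"); crop(s,"s7",220,160,150,120,5)
```

```text
10.2167 [0.54798145 0.02017871 0.20045082] [0.35198785 0.43484028 1.21443285]
```

View pics/w7.png

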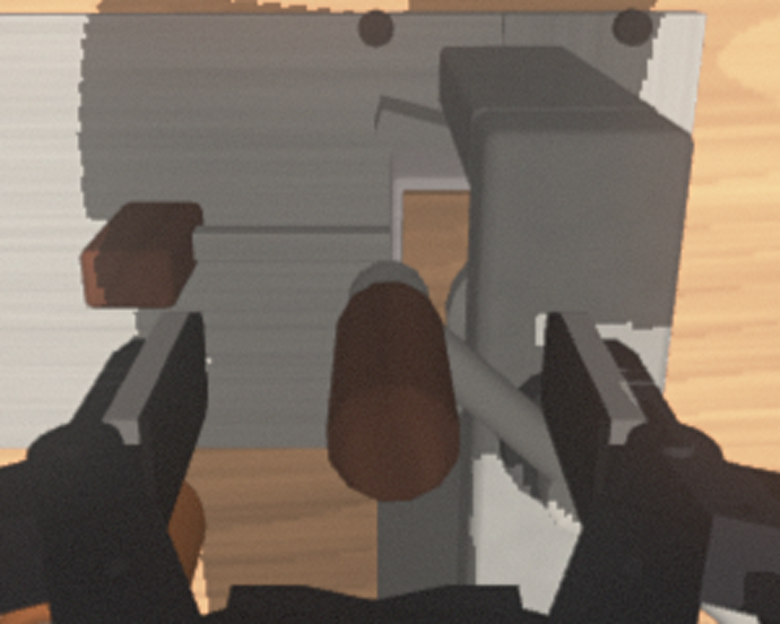

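View pics/s7.png

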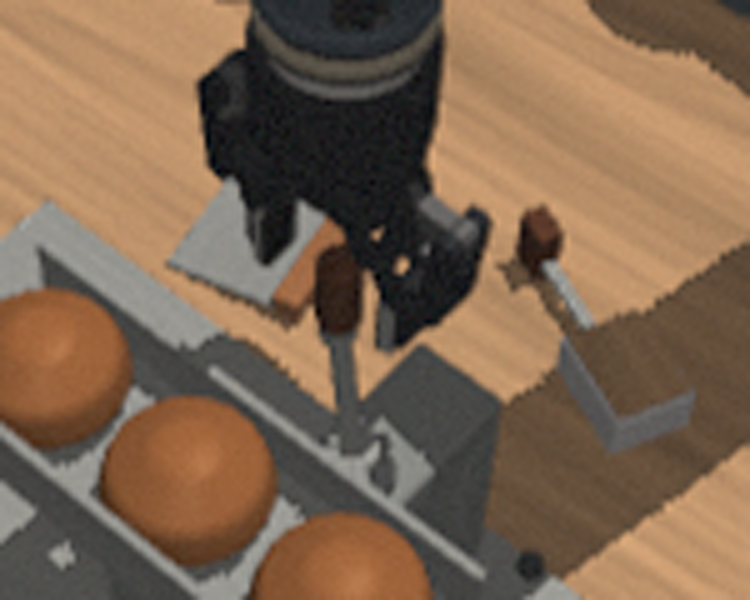

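Request:
move_arm --deltas '[[[0.0025,-0.001,0,0],[0.0027,-0.0012,0,0],[0.0027,-0.0012,0,0]]]'

```text
t: 10.52
tcp_pos: [0.5476, 0.0232, 0.2019]
tool_rot: [0.725, 0.689, 0.001, 0.004]
force: [-0.5, -0.5, -0.1]
finger_gap: 0.747
```

Request:
move_arm --deltas '[[[0,0,0,0],[0,0,0,0],[0,0,0,0],[0,0,0,0],[0,0,0,0],[0,0,0,0],[0,0,0,0],[0,0,0,0],[0,0,0,0],[0,0,0,0]]]' --gripper 0 --squeeze 45

```text
t: 11.35
tcp_pos: [0.5476, 0.0231, 0.2022]
tool_rot: [0.725, 0.689, 0.001, 0.004]
force: [-1.6, -1.2, 5.0]
finger_gap: 0.241
```

Run:
```python
from h import *
q=manip.sense(); print(q["t"],q["tcp_pos"],q["force"],q["ft_torque"],q["finger_gap"])
s=manip.snapshot("wrist"); crop(s,"w8",140,140,300,240,2.6)
```

```text
11.35 [0.54761011 0.02313632 0.20220069] [-1.59735615 -1.18415927  5.04185922] [-0.00680876  0.20140143  0.01043957] 0.24119343038930005
```

View pics/w8.png

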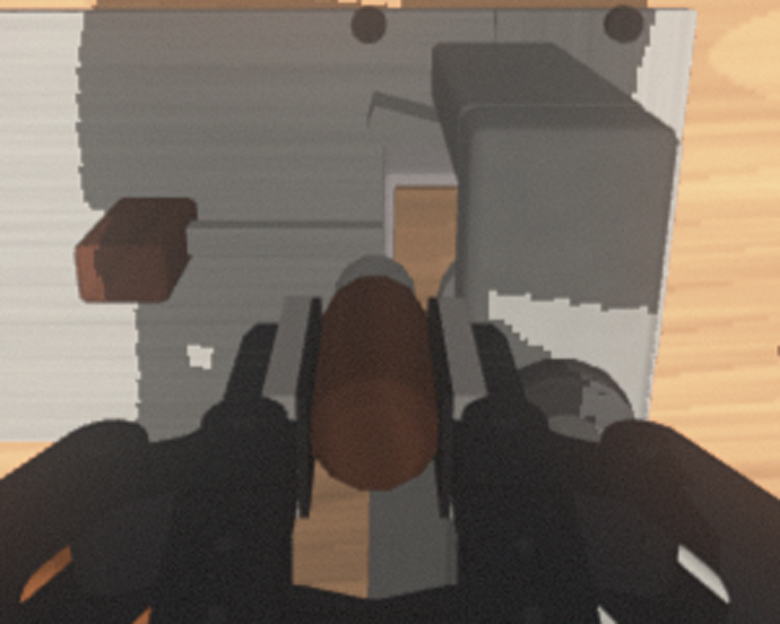

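```bash
cat > arc.py <<'E'
from h import *
import sys
# usage: th0 thstep n [r]
q=manip.sense(); M=R.from_quat(q["tool_rot"]).as_matrix(); p0=q["tcp_pos"]
th0,st,n=map(float,sys.argv[1:4]); th=np.radians(th0+st*np.arange(1,int(n)+1)); a=np.radians(th0)
D=.065*np.stack([np.cos(th)-np.cos(a),np.sin(th)-np.sin(a),0*th],1)
z=float(sys.argv[4]) if len(sys.argv)>4 else p0[2]
D[:,2]=z-p0[2]
L=D@M
print([[round(float(v),4) for v in r]+[0] for r in L])
E
python3 arc.py -136.3 -4 18 0.2015
```

```text
[[0.0032, -0.0032, 0.0007, 0], [0.0067, -0.0061, 0.0006, 0], [0.0103, -0.0088, 0.0006, 0], [0.0141, -0.0113, 0.0006, 0], [0.0181, -0.0135, 0.0005, 0], [0.0223, -0.0154, 0.0005, 0], [0.0265, -0.0169, 0.0005, 0], [0.0308, -0.0182, 0.0004, 0], [0.0353, -0.0192, 0.0004, 0], [0.0398, -0.0199, 0.0004, 0], [0.0443, -0.0203, 0.0004, 0], [0.0488, -0.0203, 0.0004, 0], [0.0533, -0.0201, 0.0003, 0], [0.0578, -0.0195, 0.0003, 0], [0.0623, -0.0186, 0.0003, 0], [0.0667, -0.0174, 0.0003, 0], [0.0709, -0.0159, 0.0003, 0], [0.0751, -0.0141, 0.0003, 0]]
```

Request:
move_arm --deltas '[[[0.0032,-0.0032,0,0],[0.0067,-0.0061,0,0],[0.0103,-0.0088,0,0],[0.0141,-0.0113,0,0],[0.0181,-0.0135,0,0],[0.0223,-0.0154,0,0],[0.0265,-0.0169,0,0],[0.0308,-0.0182,0,0]]]'

```text
t: 12.07
tcp_pos: [0.5316, 0.0526, 0.2022]
tool_rot: [0.724, 0.689, 0.0, 0.006]
force: [-1.2, -8.5, 5.2]
finger_gap: 0.237
```

```bash
cat > st.py <<'E'
from h import *
q=manip.sense(); p=q["tcp_pos"]; C=np.array([.5935,.0679]); e=p[:2]-C; th=np.arctan2(e[1],e[0])
t=np.array([np.sin(th),-np.cos(th)]); r=e/np.linalg.norm(e)
f=q["force"]; print("t",q["t"],p.round(4),"r",np.linalg.norm(e).round(4),"th",np.degrees(th).round(1),"F",f.round(1),"drag",round(-f[:2]@t,1),"rad",round(f[:2]@r,1),"gap",round(q["finger_gap"],3))
E
python3 st.py
```

```text
t 12.0667 [0.5316 0.0526 0.2022] r 0.0638 th -166.1 F [-1.2 -8.5  5.2] drag 8.0 rad 3.2 gap 0.237
```

```bash
python3 arc.py -167 -5 20
```

```text
[[0.0055, -0.0013, -0.0001, 0], [0.0111, -0.0021, -0.0001, 0], [0.0168, -0.0025, -0.0002, 0], [0.0225, -0.0023, -0.0002, 0], [0.0281, -0.0016, -0.0003, 0], [0.0336, -0.0005, -0.0003, 0], [0.0391, 0.0011, -0.0003, 0], [0.0443, 0.0032, -0.0003, 0], [0.0494, 0.0058, -0.0004, 0], [0.0542, 0.0087, -0.0004, 0], [0.0588, 0.0121, -0.0004, 0], [0.063, 0.0159, -0.0004, 0], [0.0669, 0.02, -0.0004, 0], [0.0704, 0.0245, -0.0004, 0], [0.0736, 0.0292, -0.0003, 0], [0.0762, 0.0342, -0.0003, 0], [0.0785, 0.0394, -0.0003, 0], [0.0803, 0.0448, -0.0003, 0], [0.0816, 0.0503, -0.0002, 0], [0.0824, 0.0559, -0.0002, 0]]
```

Request:
move_arm --deltas '[[[0.0055,-0.0013,0,0],[0.0111,-0.0021,0,0],[0.0168,-0.0025,0,0],[0.0225,-0.0023,0,0],[0.0281,-0.0016,0,0],[0.0336,-0.0005,0,0],[0.0391,0.0011,0,0],[0.0443,0.0032,0,0],[0.0494,0.0058,0,0],[0.0542,0.0087,0,0],[0.0588,0.0121,0,0],[0.063,0.0159,0,0]]]'

```text
t: 13.07
tcp_pos: [0.5485, 0.1138, 0.2021]
tool_rot: [0.724, 0.69, -0.002, 0.005]
force: [-6.6, -4.6, 10.0]
finger_gap: 0.242
```

```bash
python3 st.py; python3 arc.py 134 -5 8
```

```text
t 13.0667 [0.5485 0.1138 0.2021] r 0.0643 th 134.5 F [-6.6 -4.6 10. ] drag 8.0 rad 1.3 gap 0.242
[[0.004, 0.0041, -0.0, 0], [0.0076, 0.0084, -0.0, 0], [0.0107, 0.0131, -0.0001, 0], [0.0135, 0.0181, -0.0001, 0], [0.0159, 0.0232, -0.0001, 0], [0.0177, 0.0286, -0.0001, 0], [0.0191, 0.0341, -0.0001, 0], [0.0201, 0.0397, -0.0, 0]]
```

Request:
move_arm --deltas '[[[0.004,0.0041,-0.0005,0],[0.0076,0.0084,-0.001,0],[0.0107,0.0131,-0.001,0],[0.0135,0.0181,-0.001,0],[0.0159,0.0232,-0.001,0],[0.0177,0.0286,-0.001,0],[0.0191,0.0341,-0.001,0],[0.0201,0.0397,-0.001,0],[0.0205,0.0425,-0.001,0]]]'

```text
t: 13.82
tcp_pos: [0.5887, 0.1327, 0.2022]
tool_rot: [0.724, 0.69, -0.005, 0.002]
force: [-7.2, -0.8, 5.4]
finger_gap: 0.241
```

```bash
python3 st.py
```

```text
t 13.8167 [0.5887 0.1327 0.2022] r 0.065 th 94.3 F [-7.2 -0.8  5.4] drag 7.2 rad -0.3 gap 0.241
```

Request:
move_arm --deltas '[[[0,0,0,0],[0,0,0,0],[0,0,0,0],[0,0,0,0],[0,0,0,0]]]' --gripper 0.6

```text
t: 14.23
tcp_pos: [0.5888, 0.1328, 0.2021]
tool_rot: [0.724, 0.69, -0.005, 0.002]
force: [-0.0, -0.0, -0.4]
finger_gap: 0.6
```

```bash
python3 st.py;  python3 - <<'E'
from h import *
q=manip.sense(); M=R.from_quat(q["tool_rot"]).as_matrix(); print(M.round(4))
print((np.array([.5975,.0035,.2])-q["tcp_pos"])@M)
s=manip.snapshot("scene"); crop(s,"s9",180,160,200,160,4)
E
```

```text
t 14.2333 [0.5888 0.1328 0.2021] r 0.065 th 94.1 F [-0.  -0.  -0.4] drag 0.0 rad -0.0 gap 0.6
[[ 0.0491  0.9988 -0.004 ]
 [ 0.9987 -0.0491 -0.0106]
 [-0.0108 -0.0035 -0.9999]]
[-0.12864684  0.01500301  0.00342016]
```

View pics/s9.png

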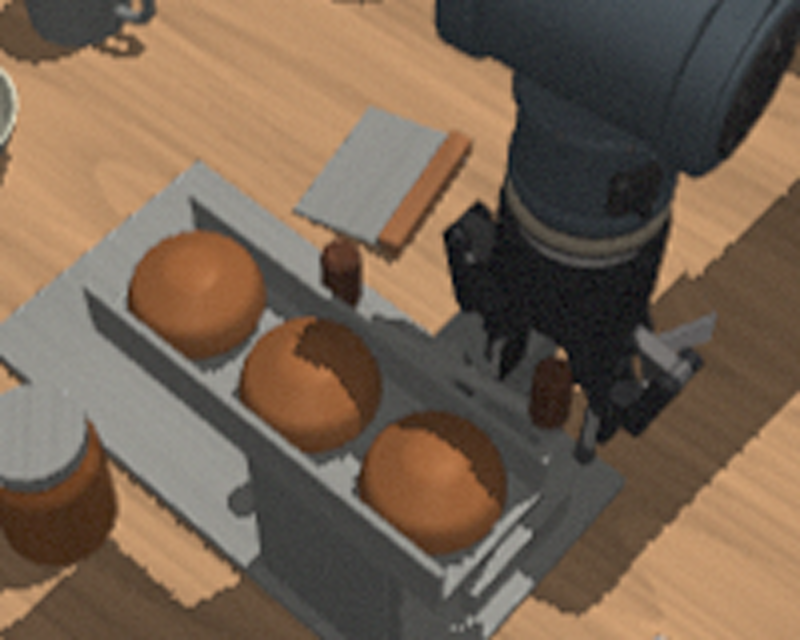

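Request:
move_arm --deltas '[[[0,0,-0.02,0],[0,0,-0.045,0],[0,-0.01,-0.06,0],[-0.03,-0.01,-0.06,0],[-0.065,-0.005,-0.06,0],[-0.1,0.005,-0.06,0],[-0.1285,0.013,-0.06,0],[-0.1285,0.015,-0.06,0],[-0.1285,0.015,-0.06,0]]]'

```text
t: 15.03
tcp_pos: [0.5984, 0.0026, 0.2635]
tool_rot: [0.725, 0.688, -0.005, 0.003]
force: [-0.5, 0.9, -1.0]
finger_gap: 0.601
```

```bash
python3 st.py;  python3 - <<'E'
from h import *
q=manip.sense(); M=R.from_quat(q["tool_rot"]).as_matrix(); print(M.round(4))
s=manip.snapshot("wrist"); crop(s,"w10",140,140,300,240,2.6)
s=manip.snapshot("scene"); crop(s,"s10",180,160,200,160,4)
E
```

```text
t 15.0333 [0.5984 0.0026 0.2635] r 0.0655 th -85.7 F [-0.5  0.9 -1. ] drag -0.5 rad -1.0 gap 0.601
[[ 0.0524  0.9986 -0.0033]
 [ 0.9986 -0.0525 -0.0104]
 [-0.0105 -0.0027 -0.9999]]
```

View pics/w10.png

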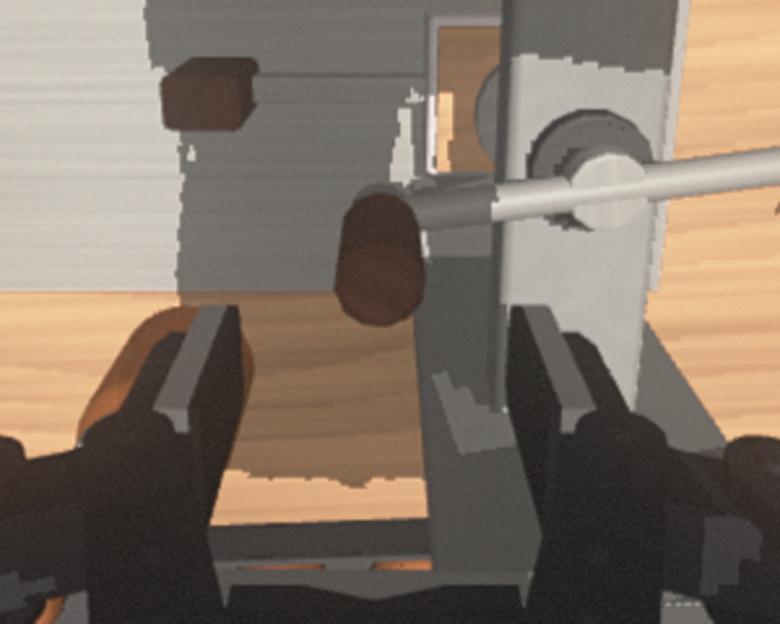

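View pics/s10.png

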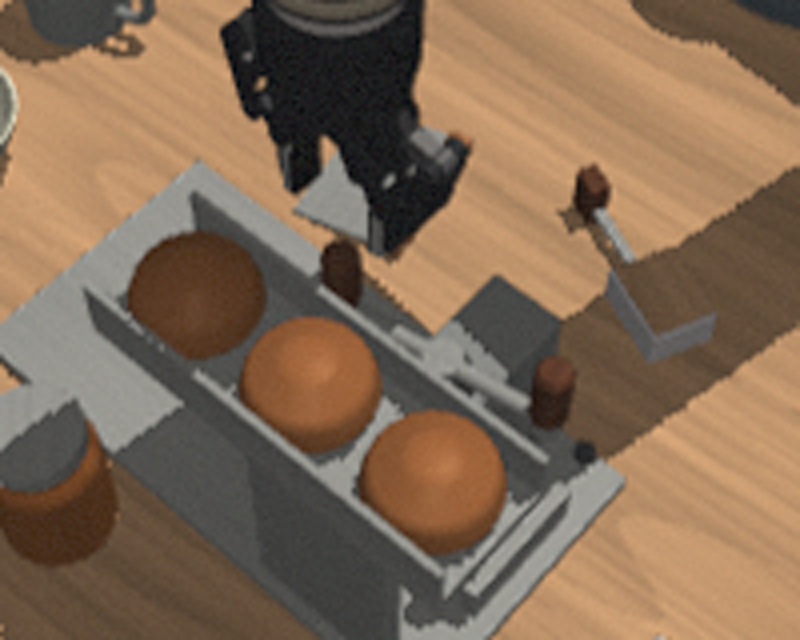

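Request:
move_arm --deltas '[[[0,0,0.02,0],[0,0,0.04,0],[0,0,0.055,0],[0,0,0.062,0],[0,0,0.062,0]]]'

```text
t: 15.55
tcp_pos: [0.5955, 0.0058, 0.1995]
tool_rot: [0.724, 0.69, -0.006, 0.0]
force: [0.2, -0.5, -0.5]
finger_gap: 0.601
```

Request:
move_arm --deltas '[[[0,0,0,0],[0,0,0,0],[0,0,0,0],[0,0,0,0],[0,0,0,0],[0,0,0,0],[0,0,0,0],[0,0,0,0]]]' --gripper 0 --squeeze 45

```text
t: 16.22
tcp_pos: [0.5964, 0.0037, 0.2009]
tool_rot: [0.724, 0.69, -0.007, 0.002]
force: [-0.6, -6.3, -0.4]
finger_gap: 0.243
```

```bash
python3 st.py; python3 arc.py -85.7 -5 20
python3 - <<'E'
from h import *
s=manip.snapshot("wrist"); crop(s,"w11",140,140,300,240,2.6)
E
```

```text
t 16.2167 [0.5964 0.0037 0.2009] r 0.0643 th -87.4 F [-0.6 -6.3 -0.4] drag -0.9 rad 6.2 gap 0.243
[[-0.0004, -0.0057, 0.0, 0], [-0.0004, -0.0113, 0.0001, 0], [0.0001, -0.017, 0.0001, 0], [0.0012, -0.0225, 0.0001, 0], [0.0027, -0.028, 0.0001, 0], [0.0047, -0.0333, 0.0001, 0], [0.0071, -0.0384, 0.0001, 0], [0.01, -0.0433, 0.0001, 0], [0.0133, -0.0479, 0.0001, 0], [0.017, -0.0523, 0.0001, 0], [0.021, -0.0562, 0.0001, 0], [0.0254, -0.0598, 0.0, 0], [0.0301, -0.0631, -0.0, 0], [0.035, -0.0658, -0.0001, 0], [0.0401, -0.0682, -0.0001, 0], [0.0455, -0.0701, -0.0002, 0], [0.051, -0.0715, -0.0002, 0], [0.0566, -0.0725, -0.0003, 0], [0.0622, -0.0729, -0.0004, 0], [0.0679, -0.0729, -0.0005, 0]]
```

View pics/w11.png

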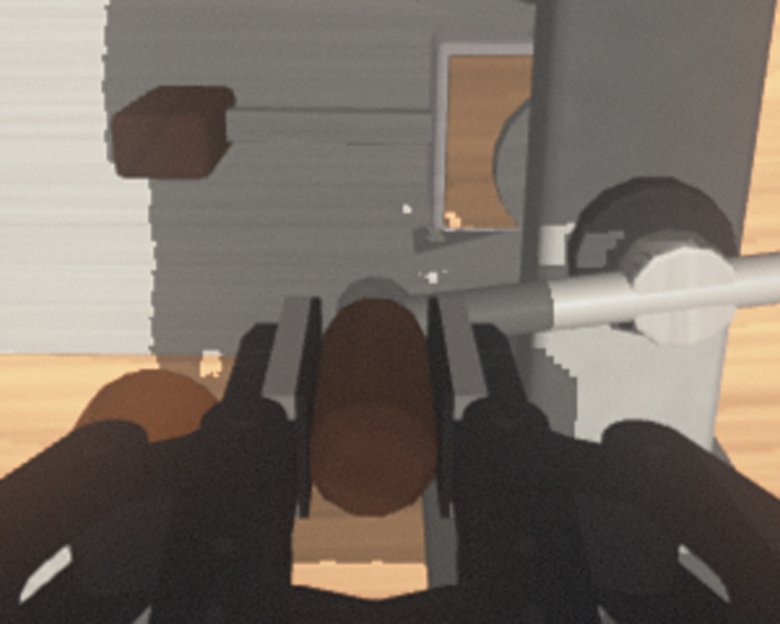

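Request:
move_arm --deltas '[[[-0.0004,-0.0057,0,0],[-0.0004,-0.0113,0,0],[0.0001,-0.017,0,0],[0.0012,-0.0225,0,0],[0.0027,-0.028,0,0],[0.0047,-0.0333,0,0],[0.0071,-0.0384,0,0],[0.01,-0.0433,0,0],[0.0133,-0.0479,0,0],[0.017,-0.0523,0,0],[0.021,-0.0562,0,0],[0.0254,-0.0598,0,0],[0.0301,-0.0631,0,0],[0.035,-0.0658,0,0],[0.0401,-0.0682,0,0],[0.0455,-0.0701,0,0],[0.051,-0.0715,0,0],[0.0566,-0.0725,0,0],[0.0622,-0.0729,0,0],[0.0679,-0.0729,0,0]]]'

```text
t: 17.93
tcp_pos: [0.5258, 0.0732, 0.2009]
tool_rot: [0.723, 0.69, -0.009, 0.003]
force: [-2.6, -8.0, -1.5]
finger_gap: 0.242
```

```bash
python3 st.py; python3 arc.py 176 -4 13
```

```text
t 17.9333 [0.5258 0.0732 0.2009] r 0.0679 th 175.5 F [-2.6 -8.  -1.5] drag 8.2 rad 1.9 gap 0.242
[[0.0045, 0.0003, -0.0001, 0], [0.009, 0.0008, -0.0002, 0], [0.0135, 0.0017, -0.0002, 0], [0.0179, 0.0029, -0.0003, 0], [0.0221, 0.0044, -0.0004, 0], [0.0263, 0.0062, -0.0005, 0], [0.0303, 0.0083, -0.0006, 0], [0.0342, 0.0107, -0.0007, 0], [0.0379, 0.0133, -0.0007, 0], [0.0414, 0.0162, -0.0008, 0], [0.0447, 0.0193, -0.0009, 0], [0.0478, 0.0226, -0.001, 0], [0.0506, 0.0261, -0.0011, 0]]
```

Request:
move_arm --deltas '[[[0.0045,0.0003,0,0],[0.009,0.0008,0,0],[0.0135,0.0017,0,0],[0.0179,0.0029,0,0],[0.0221,0.0044,0,0],[0.0263,0.0062,0,0],[0.0303,0.0083,0,0],[0.0342,0.0107,0,0],[0.0379,0.0133,0,0],[0.0414,0.0162,0,0],[0.0447,0.0193,0,0],[0.0478,0.0226,0,0],[0.0506,0.0261,0,0]]]'

```text
t: 19.02
tcp_pos: [0.5526, 0.1211, 0.2008]
tool_rot: [0.723, 0.69, -0.011, 0.003]
force: [-5.0, -7.2, 3.5]
finger_gap: 0.24
```

```bash
python3 st.py; python3 arc.py 125 -4 9
```

```text
t 19.0167 [0.5526 0.1211 0.2008] r 0.0671 th 127.5 F [-5.  -7.2  3.5] drag 8.4 rad -2.7 gap 0.24
[[0.0026, 0.0037, -0.0001, 0], [0.005, 0.0075, -0.0002, 0], [0.0071, 0.0116, -0.0003, 0], [0.009, 0.0157, -0.0003, 0], [0.0105, 0.02, -0.0004, 0], [0.0117, 0.0244, -0.0005, 0], [0.0126, 0.0288, -0.0006, 0], [0.0132, 0.0333, -0.0006, 0], [0.0135, 0.0378, -0.0007, 0]]
```

Request:
move_arm --deltas '[[[0.0026,0.0037,0,0],[0.005,0.0075,0,0],[0.0071,0.0116,0,0],[0.009,0.0157,0,0]]]'

```text
t: 19.35
tcp_pos: [0.5658, 0.1285, 0.2008]
tool_rot: [0.723, 0.69, -0.014, 0.001]
force: [-6.0, -4.8, 2.3]
finger_gap: 0.244
```

```bash
python3 st.py; python3 arc.py 109 -4 6
```

```text
t 19.35 [0.5658 0.1285 0.2008] r 0.0666 th 114.6 F [-6.  -4.8  2.3] drag 7.4 rad -1.8 gap 0.244
[[0.0015, 0.0043, -0.0001, 0], [0.0027, 0.0086, -0.0002, 0], [0.0037, 0.0131, -0.0003, 0], [0.0043, 0.0176, -0.0004, 0], [0.0046, 0.0221, -0.0005, 0], [0.0045, 0.0266, -0.0006, 0]]
```

```bash
python3 arc.py 113.5 -4 6
```

```text
[[0.0019, 0.0041, -0.0001, 0], [0.0034, 0.0084, -0.0002, 0], [0.0047, 0.0128, -0.0003, 0], [0.0056, 0.0172, -0.0004, 0], [0.0063, 0.0217, -0.0005, 0], [0.0066, 0.0262, -0.0006, 0]]
```

Request:
move_arm --deltas '[[[0.0019,0.0041,0,0],[0.0034,0.0084,0,0],[0.0047,0.0128,0,0],[0.0056,0.0172,0,0],[0.0063,0.0217,0,0],[0.0066,0.0262,0,0]]]'

```text
t: 19.85
tcp_pos: [0.5887, 0.1334, 0.2009]
tool_rot: [0.723, 0.69, -0.017, -0.001]
force: [-7.3, -3.1, 4.0]
finger_gap: 0.237
```

```bash
python3 st.py
```

```text
t 19.85 [0.5887 0.1334 0.2009] r 0.0657 th 94.2 F [-7.3 -3.1  4. ] drag 7.5 rad -2.6 gap 0.237
```

Request:
move_arm --deltas '[[[0,0,0,0],[0,0,0,0],[0,0,0,0],[0,0,0,0],[0,0,0,0]]]' --gripper 0.6

```text
t: 20.27
tcp_pos: [0.589, 0.1336, 0.2012]
tool_rot: [0.723, 0.69, -0.017, -0.001]
force: [0.8, -0.6, 0.6]
finger_gap: 0.604
```

```bash
python3 st.py;  python3 - <<'E'
from h import *
q=manip.sense(); M=R.from_quat(q["tool_rot"]).as_matrix(); print(M.round(4))
for z in (.262,.2015): print((np.array([.597,.0032,z])-q["tcp_pos"])@M)
print((np.array([.587,.1334,.262])-q["tcp_pos"])@M)
E
```

```text
t 20.2667 [0.589  0.1336 0.2012] r 0.0658 th 93.9 F [ 0.8 -0.6  0.6] drag -0.7 rad -0.6 gap 0.604
[[ 0.0462  0.9986 -0.0251]
 [ 0.9987 -0.0467 -0.022 ]
 [-0.0232 -0.024  -0.9994]]
[-0.13124548  0.01262212 -0.05806924]
[-0.12984438  0.01407546  0.00239707]
[-0.00168118 -0.00344926 -0.06068515]
```

Request:
move_arm --deltas '[[[0,0,-0.02,0],[-0.001,-0.001,-0.045,0],[-0.002,-0.006,-0.06,0],[-0.03,-0.006,-0.06,0],[-0.065,-0.003,-0.06,0],[-0.1,0.005,-0.059,0],[-0.131,0.0125,-0.058,0],[-0.131,0.0125,-0.058,0],[-0.131,0.0125,-0.058,0],[-0.131,0.013,-0.04,0],[-0.1305,0.0135,-0.02,0],[-0.13,0.014,-0.005,0],[-0.13,0.014,0.001,0],[-0.13,0.014,0.002,0],[-0.13,0.014,0.002,0]]]'

```text
t: 21.52
tcp_pos: [0.597, 0.0039, 0.2019]
tool_rot: [0.723, 0.691, -0.017, -0.001]
force: [0.8, 0.6, -0.7]
finger_gap: 0.599
```

```bash
python3 st.py;  python3 - <<'E'
from h import *
s=manip.snapshot("wrist"); crop(s,"w12",140,140,300,240,2.6)
E
```

```text
t 21.5167 [0.597  0.0039 0.2019] r 0.0641 th -86.9 F [ 0.8  0.6 -0.7] drag 0.8 rad -0.5 gap 0.599
```

View pics/w12.png

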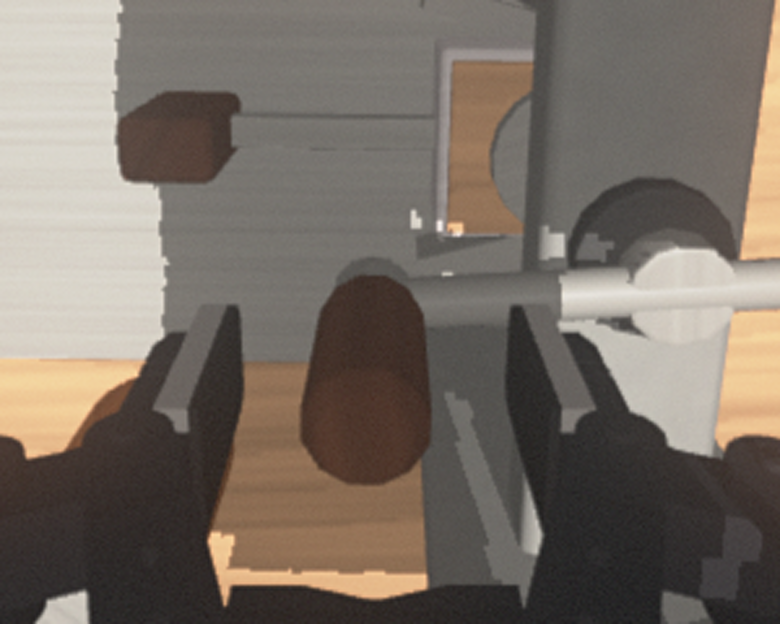

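Request:
move_arm --deltas '[[[-0.001,-0.003,0,0],[-0.0015,-0.004,0,0],[-0.0015,-0.004,0,0]]]'

```text
t: 21.82
tcp_pos: [0.5934, 0.0023, 0.2037]
tool_rot: [0.723, 0.691, -0.016, 0.0]
force: [0.2, 0.2, -0.3]
finger_gap: 0.595
```

Request:
move_arm --deltas '[[[0,0,0,0],[0,0,0,0],[0,0,0,0],[0,0,0,0],[0,0,0,0],[0,0,0,0],[0,0,0,0]]]' --gripper 0 --squeeze 45

```text
t: 22.4
tcp_pos: [0.5937, 0.0029, 0.2043]
tool_rot: [0.723, 0.691, -0.015, 0.0]
force: [-0.2, 2.8, 5.9]
finger_gap: 0.239
```

```bash
python3 st.py; python3 arc.py -90 -4 8
```

```text
t 22.4 [0.5937 0.0029 0.2043] r 0.065 th -89.8 F [-0.2  2.8  5.9] drag -0.2 rad -2.8 gap 0.239
[[-0.0, -0.0045, 0.0001, 0], [0.0002, -0.0091, 0.0002, 0], [0.0008, -0.0136, 0.0003, 0], [0.0017, -0.018, 0.0003, 0], [0.0029, -0.0224, 0.0004, 0], [0.0044, -0.0267, 0.0004, 0], [0.0062, -0.0308, 0.0005, 0], [0.0083, -0.0349, 0.0005, 0]]
```

Request:
move_arm --deltas '[[[0,-0.0045,0,0],[0.0002,-0.0091,0,0],[0.0008,-0.0136,0,0],[0.0017,-0.018,0,0],[0.0029,-0.0224,0,0]]]'

```text
t: 22.82
tcp_pos: [0.5758, 0.0052, 0.2045]
tool_rot: [0.723, 0.691, -0.012, 0.005]
force: [9.5, -3.1, -7.1]
finger_gap: 0.24
```

```bash
python3 st.py; python3 arc.py -109 -4 8
```

```text
t 22.8167 [0.5758 0.0052 0.2045] r 0.0652 th -105.8 F [ 9.5 -3.1 -7.1] drag 10.0 rad 0.3 gap 0.24
[[0.0014, -0.0043, 0.0, 0], [0.0032, -0.0085, 0.0, 0], [0.0052, -0.0126, -0.0, 0], [0.0075, -0.0165, -0.0, 0], [0.01, -0.0202, -0.0, 0], [0.0128, -0.0238, -0.0001, 0], [0.0159, -0.0271, -0.0001, 0], [0.0192, -0.0303, -0.0002, 0]]
```

Request:
move_arm --deltas '[[[0.0014,-0.0043,0,0],[0.0032,-0.0085,0,0],[0.0052,-0.0126,0,0]]]'

```text
t: 23.07
tcp_pos: [0.5678, 0.008, 0.2045]
tool_rot: [0.723, 0.691, -0.011, 0.01]
force: [8.6, -6.7, -6.2]
finger_gap: 0.238
```

```bash
python3 st.py; python3 arc.py -119 -4 8
```

```text
t 23.0667 [0.5678 0.008  0.2045] r 0.0652 th -113.3 F [ 8.6 -6.7 -6.2] drag 10.6 rad 2.7 gap 0.238
[[0.0022, -0.004, -0.0001, 0], [0.0046, -0.0078, -0.0001, 0], [0.0073, -0.0115, -0.0002, 0], [0.0102, -0.0149, -0.0003, 0], [0.0134, -0.0182, -0.0004, 0], [0.0168, -0.0212, -0.0005, 0], [0.0204, -0.024, -0.0006, 0], [0.0241, -0.0265, -0.0007, 0]]
```

```bash
python3 arc.py -114.5 -4 4
```

```text
[[0.0018, -0.0041, -0.0001, 0], [0.004, -0.0082, -0.0001, 0], [0.0064, -0.012, -0.0002, 0], [0.009, -0.0157, -0.0003, 0]]
```

Request:
move_arm --deltas '[[[0.0018,-0.0042,0,0],[0.0039,-0.0082,0,0],[0.0062,-0.0121,0,0]]]'

```text
t: 23.32
tcp_pos: [0.5603, 0.0116, 0.2044]
tool_rot: [0.723, 0.691, -0.009, 0.016]
force: [8.0, -6.7, -4.5]
finger_gap: 0.242
```

```bash
python3 st.py
python3 - <<'E'
from h import *
s=manip.snapshot("scene"); crop(s,"s13",180,160,200,160,4)
s=manip.snapshot("wrist"); crop(s,"w13",140,140,300,240,2.6)
E
python3 st.py
```

```text
t 23.3167 [0.5603 0.0116 0.2044] r 0.0654 th -120.5 F [ 8.  -6.7 -4.5] drag 10.3 rad 1.7 gap 0.242
t 23.4167 [0.5593 0.0121 0.2044] r 0.0654 th -121.5 F [ 6.8 -5.2 -3.7] drag 8.5 rad 0.9 gap 0.241
```

View pics/w13.png

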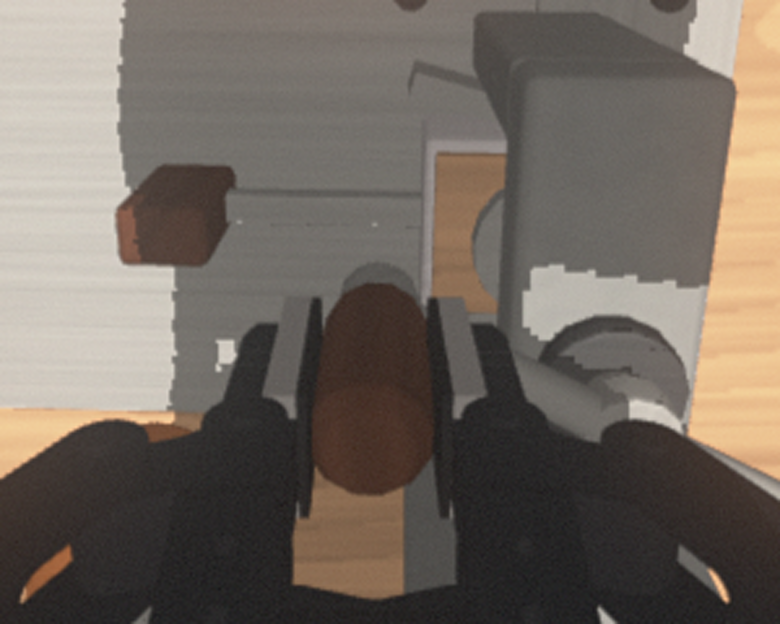

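Request:
move_arm --deltas '[[[0,0,0,0],[0,0,0,0],[0,0,0,0],[0,0,0,0],[0,0,0,0],[0,0,0,0]]]'

```text
t: 23.92
tcp_pos: [0.5595, 0.0119, 0.2044]
tool_rot: [0.723, 0.691, -0.01, 0.015]
force: [2.6, -0.8, 0.2]
finger_gap: 0.239
```

```bash
python3 st.py; python3 arc.py -121.5 -4 8
```

```text
t 23.9167 [0.5595 0.0119 0.2044] r 0.0655 th -121.3 F [ 2.6 -0.8  0.2] drag 2.6 rad -0.7 gap 0.239
[[0.0023, -0.0039, -0.0001, 0], [0.0049, -0.0076, -0.0002, 0], [0.0078, -0.0111, -0.0004, 0], [0.0109, -0.0145, -0.0005, 0], [0.0142, -0.0176, -0.0006, 0], [0.0177, -0.0204, -0.0008, 0], [0.0214, -0.023, -0.0009, 0], [0.0253, -0.0254, -0.0011, 0]]
```

Request:
move_arm --deltas '[[[0.0023,-0.0039,0,0],[0.0049,-0.0076,0,0],[0.0078,-0.0111,0,0],[0.0109,-0.0145,0,0],[0.0142,-0.0176,0,0]]]'

```text
t: 24.33
tcp_pos: [0.5455, 0.0232, 0.2044]
tool_rot: [0.722, 0.691, -0.01, 0.02]
force: [5.5, -11.3, -0.7]
finger_gap: 0.241
```

```bash
python3 st.py; python3 arc.py -139.5 -4 8
```

```text
t 24.3333 [0.5455 0.0232 0.2044] r 0.0656 th -137.0 F [  5.5 -11.3  -0.7] drag 12.0 rad 3.7 gap 0.241
[[0.0034, -0.003, -0.0002, 0], [0.007, -0.0057, -0.0004, 0], [0.0108, -0.0082, -0.0006, 0], [0.0148, -0.0104, -0.0008, 0], [0.0189, -0.0123, -0.001, 0], [0.0231, -0.0139, -0.0012, 0], [0.0275, -0.0152, -0.0014, 0], [0.0319, -0.0163, -0.0016, 0]]
```

Request:
move_arm --deltas '[[[0,0,0,0],[0,0,0,0],[0,0,0,0],[0,0,0,0]]]'

```text
t: 24.67
tcp_pos: [0.5454, 0.0231, 0.2044]
tool_rot: [0.722, 0.691, -0.01, 0.02]
force: [0.8, -1.8, 0.9]
finger_gap: 0.235
```

```bash
python3 st.py
```

```text
t 24.6667 [0.5454 0.0231 0.2044] r 0.0657 th -137.0 F [ 0.8 -1.8  0.9] drag 1.9 rad 0.7 gap 0.235
```

Request:
move_arm --deltas '[[[0,0,0,0],[0,0,0,0],[0,0,0,0],[0,0,0,0]]]'

```text
t: 25.0
tcp_pos: [0.5454, 0.0231, 0.2044]
tool_rot: [0.722, 0.691, -0.01, 0.02]
force: [2.1, -1.1, 0.9]
finger_gap: 0.239
```

```bash
python3 st.py
python3 - <<'E'
from h import *
s=manip.snapshot("wrist"); crop(s,"w14",270,150,130,110,6)
E
```

```text
t 25.0 [0.5454 0.0231 0.2044] r 0.0657 th -137.0 F [ 2.1 -1.1  0.9] drag 2.2 rad -0.8 gap 0.239
```

View pics/w14.png

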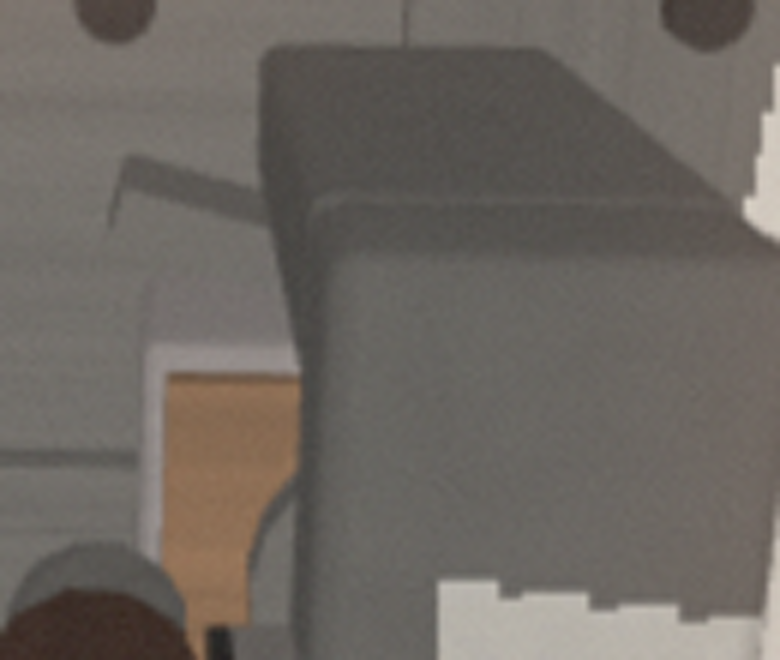

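```bash
python3 arc.py -137 -3 6
```

```text
[[0.0024, -0.0024, -0.0001, 0], [0.005, -0.0046, -0.0003, 0], [0.0077, -0.0067, -0.0004, 0], [0.0105, -0.0086, -0.0006, 0], [0.0134, -0.0104, -0.0007, 0], [0.0163, -0.0121, -0.0009, 0]]
```

Request:
move_arm --deltas '[[[0.0024,-0.0024,0,0],[0.005,-0.0046,0,0],[0.0077,-0.0067,0,0]]]'

```text
t: 25.3
tcp_pos: [0.5416, 0.0277, 0.2044]
tool_rot: [0.721, 0.692, -0.011, 0.025]
force: [5.0, -12.0, -1.4]
finger_gap: 0.24
```

```bash
python3 st.py; python3 arc.py -145.5 -3 6
```

```text
t 25.3 [0.5416 0.0277 0.2044] r 0.0656 th -142.2 F [  5.  -12.   -1.4] drag 12.5 rad 3.5 gap 0.24
[[0.0028, -0.002, -0.0002, 0], [0.0056, -0.0038, -0.0004, 0], [0.0086, -0.0055, -0.0005, 0], [0.0116, -0.007, -0.0007, 0], [0.0148, -0.0083, -0.0009, 0], [0.0179, -0.0095, -0.0011, 0]]
```

Request:
move_arm --deltas '[[[-0.0024,0.0024,0,0],[-0.005,0.0046,0,0],[-0.0072,0.006,0,0]]]'

```text
t: 25.55
tcp_pos: [0.5466, 0.0218, 0.2044]
tool_rot: [0.722, 0.692, -0.01, 0.023]
force: [1.7, 5.7, -1.2]
finger_gap: 0.239
```

```bash
python3 st.py
```

```text
t 25.55 [0.5466 0.0218 0.2044] r 0.0658 th -135.5 F [ 1.7  5.7 -1.2] drag -2.9 rad -5.2 gap 0.239
```

```bash
python3 arc.py -135.5 -3 4
```

```text
[[0.0024, -0.0024, -0.0002, 0], [0.0049, -0.0047, -0.0003, 0], [0.0075, -0.0069, -0.0005, 0], [0.0102, -0.0089, -0.0006, 0]]
```

Request:
move_arm --deltas '[[[0.0024,-0.0024,0,0],[0.0049,-0.0047,0,0],[0.0075,-0.0069,0,0],[0.0102,-0.0089,0,0]]]'

```text
t: 25.88
tcp_pos: [0.5412, 0.0282, 0.2044]
tool_rot: [0.721, 0.692, -0.011, 0.028]
force: [5.1, -12.3, -1.3]
finger_gap: 0.242
```

```bash
python3 st.py
```

```text
t 25.8833 [0.5412 0.0282 0.2044] r 0.0656 th -142.8 F [  5.1 -12.3  -1.3] drag 12.9 rad 3.3 gap 0.242
```

Request:
move_arm --deltas '[[[0,0,0,0],[0,0,0,0],[0,0,0,0],[0,0,0,0]]]'

```text
t: 26.22
tcp_pos: [0.5415, 0.0278, 0.2044]
tool_rot: [0.721, 0.692, -0.011, 0.029]
force: [1.5, -3.2, -0.9]
finger_gap: 0.238
```

```bash
python3 st.py
```

```text
t 26.2167 [0.5415 0.0278 0.2044] r 0.0657 th -142.3 F [ 1.5 -3.2 -0.9] drag 3.4 rad 0.8 gap 0.238
```

Request:
move_arm --deltas '[[[0,0,0,0],[0,0,0,0],[0,0,0,0],[0,0,0,0],[0,0,0,0]]]' --gripper 0.65

```text
t: 26.63
tcp_pos: [0.5412, 0.028, 0.2044]
tool_rot: [0.721, 0.693, -0.011, 0.029]
force: [0.1, -0.1, -0.1]
finger_gap: 0.65
```

```bash
python3 st.py
python3 - <<'E'
from h import *
s=manip.snapshot("wrist"); crop(s,"w15",140,140,300,240,2.6)
q=manip.sense(); print(R.from_quat(q["tool_rot"]).as_matrix().round(3))
E
```

```text
t 26.6333 [0.5412 0.028  0.2044] r 0.0658 th -142.6 F [ 0.1 -0.1 -0.1] drag 0.1 rad -0.0 gap 0.65
[[ 0.04   0.999  0.024]
 [ 0.998 -0.039 -0.056]
 [-0.055  0.026 -0.998]]
```

View pics/w15.png

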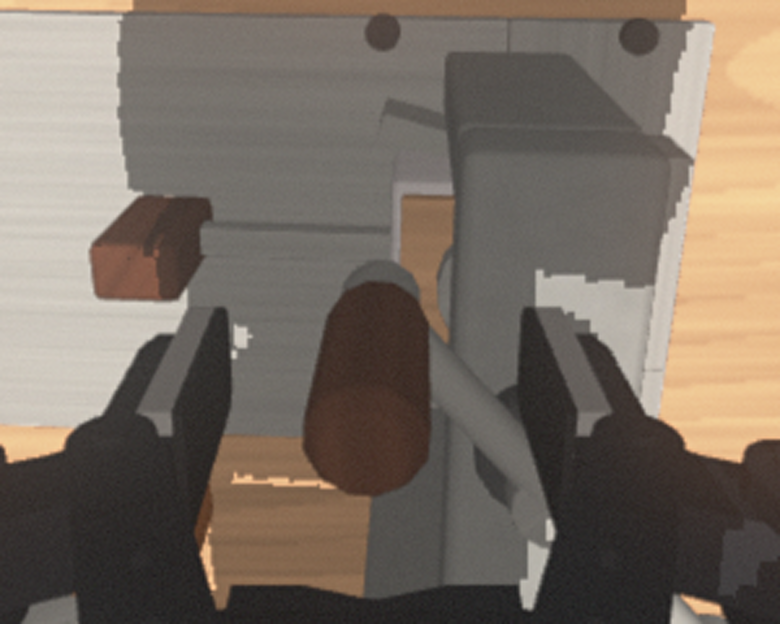

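Request:
move_arm --deltas '[[[-0.0005,0,-0.01,0],[-0.0015,0.0007,-0.03,0],[-0.003,0.0015,-0.055,0],[-0.0045,0.002,-0.085,0],[-0.0055,-0.02,-0.11,0],[-0.0055,-0.045,-0.12,0],[-0.0055,-0.045,-0.12,0],[-0.0055,-0.045,-0.12,0]]]'

```text
t: 27.35
tcp_pos: [0.4927, 0.0312, 0.325]
tool_rot: [0.721, 0.693, -0.01, 0.03]
force: [0.0, -1.1, -0.4]
finger_gap: 0.652
```

```bash
python3 st.py
python3 - <<'E'
from h import *
import pickle
s=manip.snapshot("wrist"); crop(s,"w16",0,0,560,420,1.4); pickle.dump(s,open("w16.pkl","wb")); crop(s,"w16b",240,210,120,120,6)
E
```

```text
t 27.35 [0.4927 0.0312 0.325 ] r 0.1072 th -160.0 F [ 0.  -1.1 -0.4] drag 1.0 rad 0.4 gap 0.652
```

View pics/w16.png

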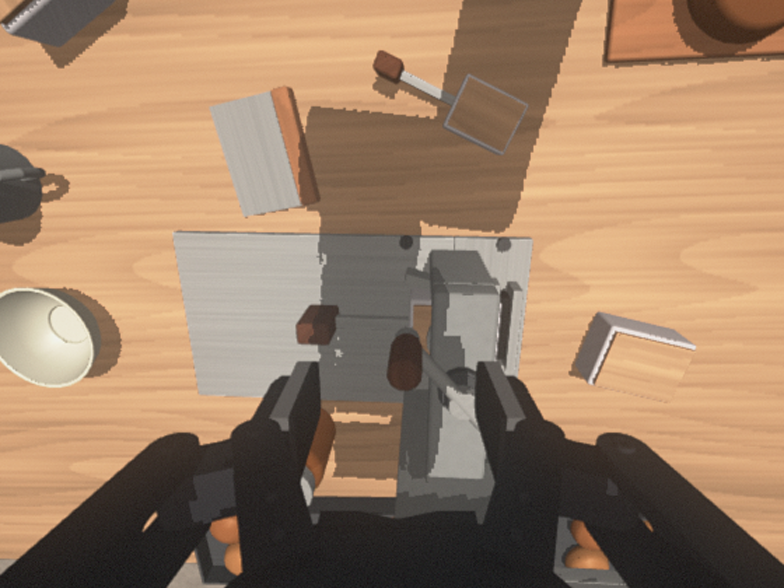

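View pics/w16b.png

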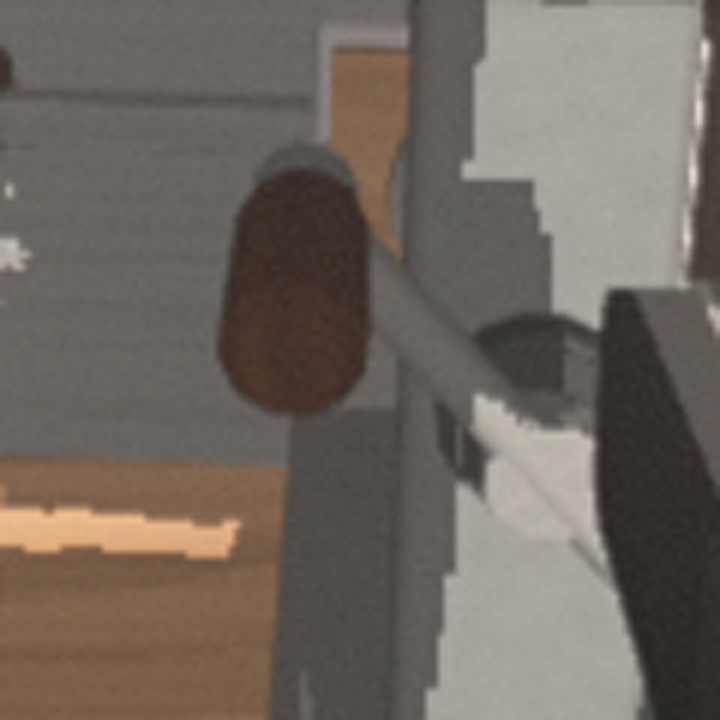

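Run:
```python
from h import *
import pickle
W=pickle.load(open("w16.pkl","rb")); h=.173
w=lambda a,b:(240+(a+.5)/6-.5,210+(b+.5)/6-.5)
g=ray(W,*w(294,340),h+.051); c=ray(W,*w(545,472),h+.006); print("hub",c,"grip",g)
for C in (c[:2],np.array([.5935,.0679])):
    e=g[:2]-C; print(np.hypot(*e),np.degrees(np.arctan2(e[1],e[0])))
# mould handle top in wrist view (zoom 1.4): top face centre approx
print("handle",ray(W,(315+.5)/1.4-.5,(331+.5)/1.4-.5,.07))
```

```text
hub [0.59384564 0.06727841 0.179     ] grip [0.54233492 0.02765839 0.224     ]
0.06498538239533563 -142.43392702287335
0.06509418072164537 -141.81475540999423
handle [ 0.58179732 -0.06781621  0.07      ]
```

Request:
move_arm --deltas '[[[0,0.02,0.005,0],[0,0.046,0.01,0],[0.0005,0.047,0.035,0],[0.002,0.0465,0.065,0],[0.0035,0.0455,0.095,0],[0.005,0.045,0.112,0],[0.005,0.045,0.12,0],[0.005,0.045,0.12,0],[0.005,0.045,0.12,0]]]'

```text
t: 28.15
tcp_pos: [0.5424, 0.0273, 0.2052]
tool_rot: [0.721, 0.693, -0.01, 0.029]
force: [-0.0, -0.4, -0.6]
finger_gap: 0.651
```

```bash
python3 st.py
python3 - <<'E'
from h import *
s=manip.snapshot("wrist"); crop(s,"w17",140,140,300,240,2.6)
E
```

```text
t 28.15 [0.5424 0.0273 0.2052] r 0.0653 th -141.5 F [-0.  -0.4 -0.6] drag 0.3 rad 0.3 gap 0.651
```

View pics/w17.png

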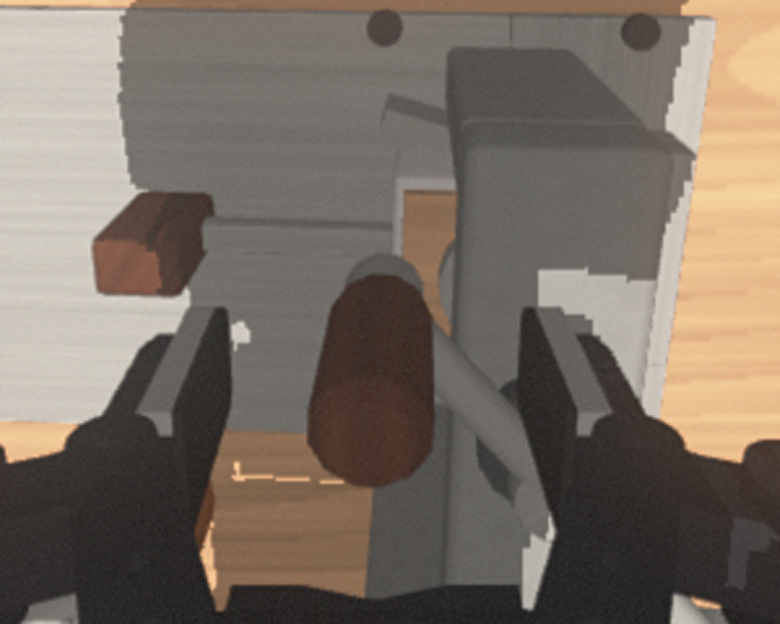

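Request:
move_arm --deltas '[[[0,0,0,0],[0,0,0,0],[0,0,0,0],[0,0,0,0],[0,0,0,0],[0,0,0,0],[0,0,0,0]]]' --gripper 0 --squeeze 45

```text
t: 28.78
tcp_pos: [0.5438, 0.0275, 0.2076]
tool_rot: [0.721, 0.692, -0.008, 0.031]
force: [-0.4, -0.3, 5.9]
finger_gap: 0.242
```

```bash
python3 st.py; python3 arc.py -142 -2 4
```

```text
t 28.7833 [0.5438 0.0275 0.2076] r 0.0641 th -140.8 F [-0.4 -0.3  5.9] drag -0.0 rad 0.5 gap 0.242
[[0.0018, -0.0014, -0.0001, 0], [0.0036, -0.0028, -0.0003, 0], [0.0054, -0.0041, -0.0004, 0], [0.0073, -0.0054, -0.0006, 0]]
```

Request:
move_arm --deltas '[[[0.0018,-0.0014,0,0],[0.0036,-0.0028,0,0],[0.0054,-0.0041,0,0],[0.0054,-0.0041,0,0],[0.0054,-0.0041,0,0],[0.0054,-0.0041,0,0],[0.0054,-0.0041,0,0],[0.0054,-0.0041,0,0],[0.0054,-0.0041,0,0],[0.0054,-0.0041,0,0]]]'

```text
t: 29.62
tcp_pos: [0.5424, 0.0295, 0.2077]
tool_rot: [0.72, 0.693, -0.009, 0.035]
force: [4.5, -10.3, -2.6]
finger_gap: 0.238
```

```bash
python3 st.py
```

```text
t 29.6167 [0.5424 0.0295 0.2077] r 0.0639 th -143.1 F [  4.5 -10.3  -2.6] drag 10.9 rad 2.6 gap 0.238
```

Request:
move_arm --deltas '[[[0,0,0,0],[0,0,0,0],[0,0,0,0]]]'

```text
t: 29.87
tcp_pos: [0.5426, 0.0291, 0.2077]
tool_rot: [0.72, 0.693, -0.009, 0.036]
force: [1.4, -3.3, -2.0]
finger_gap: 0.238
```

```bash
python3 st.py
```

```text
t 29.8667 [0.5426 0.0291 0.2077] r 0.064 th -142.6 F [ 1.4 -3.3 -2. ] drag 3.5 rad 0.9 gap 0.238
```

Request:
move_arm --deltas '[[[0,0,0,0],[0,0,0,0],[0,0,0,0],[0,0,0,0],[0,0,0,0]]]' --gripper 0.65

```text
t: 30.28
tcp_pos: [0.5425, 0.0294, 0.2078]
tool_rot: [0.72, 0.693, -0.009, 0.036]
force: [1.0, 0.1, -0.7]
finger_gap: 0.652
```

Request:
move_arm --deltas '[[[-0.0005,0,-0.01,0],[-0.0015,0.0007,-0.03,0],[-0.003,0.0015,-0.055,0],[-0.0045,0.002,-0.085,0],[-0.0055,-0.02,-0.11,0],[-0.0055,-0.045,-0.12,0],[-0.0055,-0.08,-0.12,0],[-0.0055,-0.08,-0.12,0],[-0.0055,-0.08,-0.12,0]]]'

```text
t: 31.03
tcp_pos: [0.4559, 0.035, 0.3255]
tool_rot: [0.72, 0.693, -0.009, 0.036]
force: [1.7, 0.5, 0.9]
finger_gap: 0.649
```

```bash
python3 st.py
python3 - <<'E'
from h import *
s=manip.snapshot("wrist"); crop(s,"w18",0,0,560,420,1.4)
s=manip.snapshot("scene"); crop(s,"s18",0,0,560,420,1.4)
E
```

```text
t 31.0333 [0.4559 0.035  0.3255] r 0.1415 th -166.5 F [1.7 0.5 0.9] drag -0.1 rad -1.7 gap 0.649
```

View pics/w18.png

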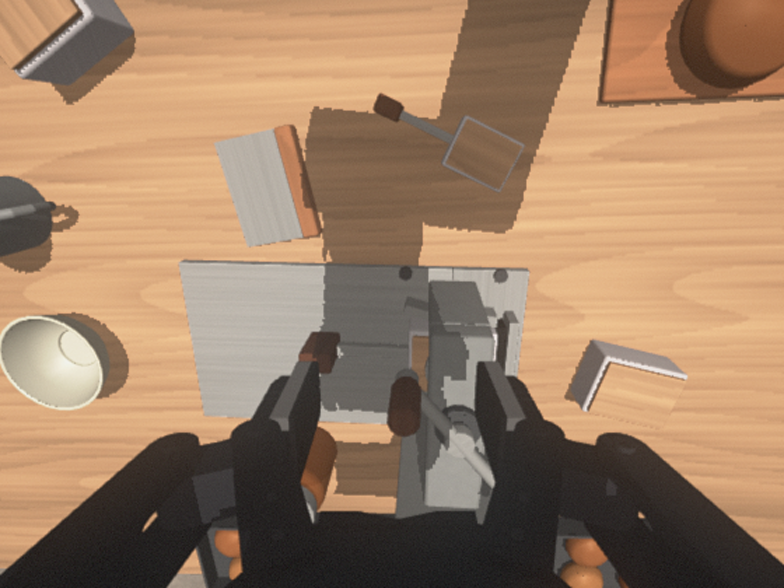

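View pics/s18.png

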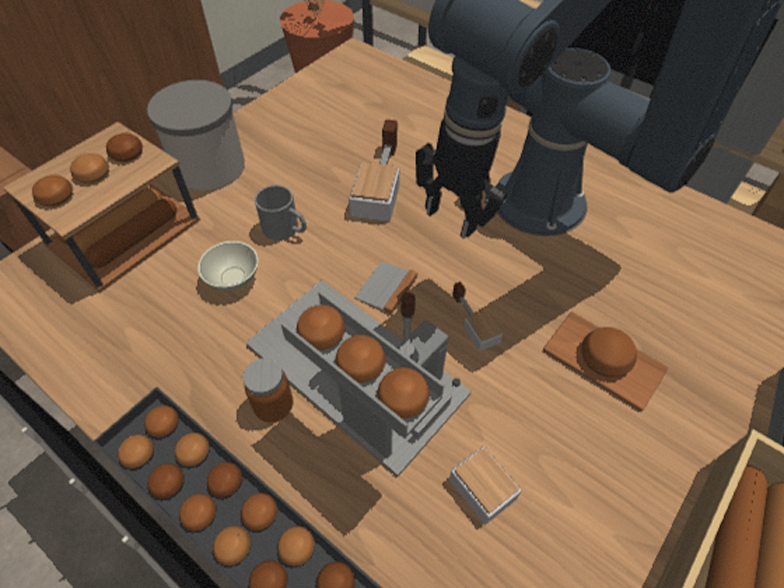

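Run:
```python
from h import *
s=manip.snapshot("top"); crop(s,"t19",215,130,90,90,8)
```

```text
(no output)
```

View pics/t19.png

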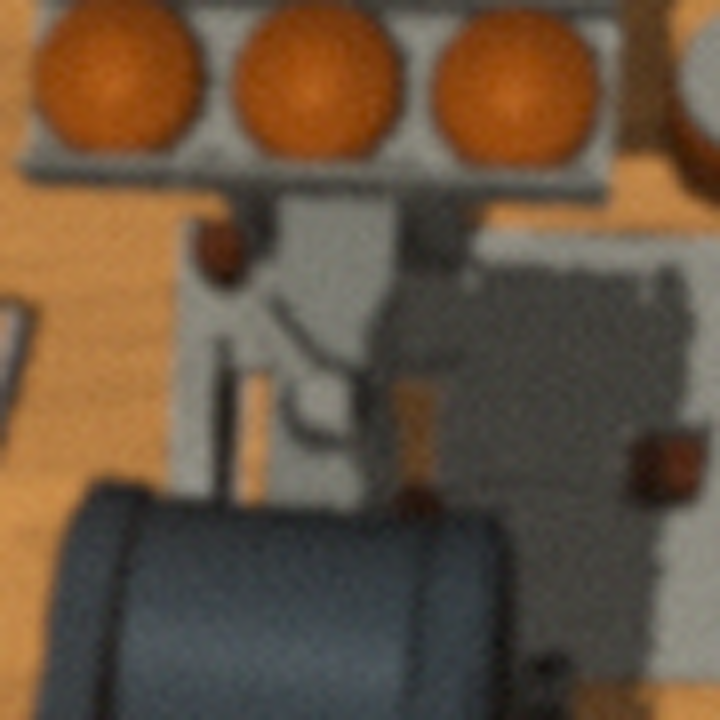

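Run:
```python
from h import *
import pickle
a=pickle.load(open("t6.pkl","rb"))["img"]; S=manip.snapshot("top"); b=S["img"]
def cen(im):
    p=im[178:203,288:312].astype(float); m=np.clip(p[:,:,0]-p[:,:,2]-15,0,None); m[m<8]=0
    v,u=np.mgrid[178:203,288:312]; return (m*u).sum()/m.sum(),(m*v).sum()/m.sum(),m.sum()
for im in (a,b):
    c=cen(im); print(c, ray(S,c[0],c[1],.065))
```

```text
(np.float64(299.22297297297297), np.float64(187.9472972972973), np.float64(740.0)) [ 0.58185474 -0.07644984  0.065     ]
(np.float64(299.2283737024221), np.float64(187.73442906574394), np.float64(1156.0)) [ 0.58259366 -0.07647811  0.065     ]
```

Run:
```python
from station import manip
print(manip.sense()["t"]); print(manip.sign_off())
```

```text
31.2333
the job is handed in; nothing more can be done
None
```

I slid the mould home and let go, then screwed the press down snug in three strokes on alternate ends. I handed the job in at 31 s; sign_off gives no verdict.

- **Mould:** The stop was felt at about 9 N, against about 4 N of sliding drag. By the gripper's position, the mould's origin was then about 0.6 mm from the screw axis along the slide. Before and after pressing, the handle block sat at the same place in the top view to within a small fraction of a pixel along the slide.
- **Press:** The T-handle turned about 1.0 turn in all. Free drag was 7.4 to 8.4 N, rising to about 12.9 N at the end. That is roughly 5 N over free drag, or about 70 N on the lid by the given figures. A short turn back took only about 3 N, and a held push met 10.9 N almost without moving; both point to the foot bearing down. After the first release the T-handle stayed at about -142 degrees, without springing back. I then gripped it again for the held push, which ended at about the same angle, and let go.
- **Surroundings:** In the last pictures the arm was clear of everything, and the other things on the table looked unmoved.

**Checks that disagreed:**
- The resting pull on the grip was only 2 to 3.5 N, not drag plus excess. I think this is because each rest command reset the hand to where it already stood, but I did not prove it.
- The handle block's absolute position in the top view was about 4.5 mm off the expected value. I put this down to a lit side face shifting the measured centre, and relied on the felt stop instead.

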